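# Close down the giveaway table

### The job

The sweets giveaway is over: tip the leftover sweets out of each of the two cups into the grey tray and stand the cup upright on the wooden board again. Put the sweets lying on the table into the tray as well, turn the counter's reset knob back until it rests at its zero stop, and leave the other things alone.

Things in the scene. Friction and masses are not known exactly. Their poses are not given: they have to be found in the camera images.
- cup_a_handle (a point): middle of the grip of the handle of cup_a, 92 mm from the cup's axis and 46 mm above its underside, axes as the cup's. The handle is a flat-sided loop in the cup's x-z plane, 12 mm thick (y): top bar at height 44 to 56 mm, from the rim out to 106 mm from the cup's axis, outer upright 94 to 106 mm out, lower bar at height 15 to 25 mm
- cup_b_handle (a point): middle of the grip of the handle of cup_b, 92 mm from the cup's axis and 46 mm above its underside, axes as the cup's. The handle is a flat-sided loop in the cup's x-z plane, 12 mm thick (y): top bar at height 44 to 56 mm, from the rim out to 106 mm from the cup's axis, outer upright 94 to 106 mm out, lower bar at height 15 to 25 mm
- cup_a: white flared latte cup, 160 g, on the board, at the start with sweet_a0 to a2 (those present): foot 68 mm across, rim 124 mm across, 58 mm high, wall 4 mm leaning out 26 deg, inner floor 5 mm up. Origin: centre of its underside; z up through the mouth; +x to its one handle. Sweets slide out once it is tipped about 110 deg
- cup_b: white flared latte cup, 160 g, on the board, at the start with sweet_b0 to b2 (those present): foot 68 mm across, rim 124 mm across, 58 mm high, wall 4 mm leaning out 26 deg, inner floor 5 mm up. Origin: centre of its underside; z up through the mouth; +x to its one handle. Sweets slide out once it is tipped about 110 deg
- board: pale wooden serving board, fixed, 340 (its x) x 200 (its y) x 15 mm high; origin at the centre of its underside, the top is 15 mm above. The two cups stand on it, one in each half of its length. It may be at the robot's left or right
- tray: open grey plastic tray, fixed, 200 (its x) x 240 (its y) x 50 mm high, walls and floor 6 mm; origin at the centre of its underside
- sweet_a0: wrapped sweet, a firm foil-coloured block with a paper band, 24 (its x) x 20 (its y) x 16 mm (its z), 14 g; origin at the centre of its 24 x 20 underside; starts in cup_a; may be absent
- sweet_a1: wrapped sweet, a firm foil-coloured block with a paper band, 24 (its x) x 20 (its y) x 16 mm (its z), 14 g; origin at the centre of its 24 x 20 underside; starts in cup_a; may be absent
- sweet_a2: wrapped sweet, a firm foil-coloured block with a paper band, 24 (its x) x 20 (its y) x 16 mm (its z), 14 g; origin at the centre of its 24 x 20 underside; starts in cup_a; may be absent
- sweet_b0: wrapped sweet, a firm foil-coloured block with a paper band, 24 (its x) x 20 (its y) x 16 mm (its z), 14 g; origin at the centre of its 24 x 20 underside; starts in cup_b; may be absent
- sweet_b1: wrapped sweet, a firm foil-coloured block with a paper band, 24 (its x) x 20 (its y) x 16 mm (its z), 14 g; origin at the centre of its 24 x 20 underside; starts in cup_b; may be absent
- sweet_b2: wrapped sweet, a firm foil-coloured block with a paper band, 24 (its x) x 20 (its y) x 16 mm (its z), 14 g; origin at the centre of its 24 x 20 underside; starts in cup_b; may be absent
- stray_0: wrapped sweet, a firm foil-coloured block with a paper band, 24 (its x) x 20 (its y) x 16 mm (its z), 14 g; origin at the centre of its 24 x 20 underside; starts loose on the table between the robot and the tray; may be absent
- stray_1: wrapped sweet, a firm foil-coloured block with a paper band, 24 (its x) x 20 (its y) x 16 mm (its z), 14 g; origin at the centre of its 24 x 20 underside; starts loose on the table between the robot and the tray; may be absent
- stray_2: wrapped sweet, a firm foil-coloured block with a paper band, 24 (its x) x 20 (its y) x 16 mm (its z), 14 g; origin at the centre of its 24 x 20 underside; starts loose on the table between the robot and the tray; may be absent
- counter: grey giveaway counter, a fixed box 130 x 130 x 55 mm high, with number wheels on its front and a black reset knob in the middle of its top; origin at the centre of its underside. It stands on the robot's other side from the board
- reset (a joint): angle of the reset knob in rad: 0 is the zero stop (it turns no further), it grows to 3.2 as the knob is turned clockwise seen from above, so counter-clockwise brings it back; starts at 0.9 to 2.7; stays where it is left, friction about 0.03 N m. At 0 the knob's white line points to the broad white mark at the counter's front (the side with the number wheels)
- reset_grip (a point): on the knob's vertical axis, at the height to grip it; its orientation turns with the knob. The grip is an upright bar that runs along the point's x axis, 42 x 14 mm and 32 mm high, so fingers close along its y; a disc 44 mm across lies under it, 17 mm below the point, and its top is 7 mm above
- jar: closed jar, 60 mm across, 90 mm high, origin at its foot; not part of the job, to be left alone
- plant: small empty terracotta pot, 70 mm across, 60 mm high, origin at its foot; not part of the job, to be left alone
- tape: roll of brown tape lying flat, 56 mm across, 20 mm high, origin at its foot; not part of the job, to be left alone
- tin: small tin, 44 mm across, 50 mm high, origin at its foot; not part of the job, to be left alone
- giftbox: flat cardboard gift box 70 x 90 x 40 mm, origin at its foot; not part of the job, to be left alone
- marker: thin black-handled tool lying flat, 130 mm long, origin at its foot; not part of the job, to be left alone
Things that resemble listed ones, but are neither listed nor needed, are in the scene too. What is shaped like the counter but orange is not meant.

How it is judged:
On the way, in this order (a step that is already met when the one before it is completed fails the run):
1. one of the cups is held tipped (more than 75 degrees) over the tray (((angle between cup_a's own z axis and vertical above 1.3 rad and height (world z) of cup_a above 0.08 m and horizontal distance between cup_a and tray below 0.25 m) or (angle between cup_b's own z axis and vertical above 1.3 rad and height (world z) of cup_b above 0.08 m and horizontal distance between cup_b and tray below 0.25 m))), for 0.2 s.
2. the other cup is tipped over the tray too, the first one being empty ((((angle between cup_b's own z axis and vertical above 1.3 rad and height (world z) of cup_b above 0.08 m and horizontal distance between cup_b and tray below 0.25 m) and distance between each of sweet_a0, sweet_a1, sweet_a2 and cup_a above 0.07 m) or ((angle between cup_a's own z axis and vertical above 1.3 rad and height (world z) of cup_a above 0.08 m and horizontal distance between cup_a and tray below 0.25 m) and distance between each of sweet_b0, sweet_b1, sweet_b2 and cup_b above 0.07 m))), for 0.2 s.
At the end, for the whole second after the job is handed in: Every sweet that is present lies in the tray at rest; both cups stand upright (within 0.12 rad) on the board, their foot centre on it (within 165 mm and 95 mm of its middle); the reset knob is within 0.07 rad of its zero stop; all released (x of sweet_a0 in the frame of tray between -0.1 and 0.1 m and y of sweet_a0 in the frame of tray between -0.12 and 0.12 m and z of sweet_a0 in the frame of tray between 0 and 0.05 m and linear speed of each of sweet_a0, sweet_a1, sweet_a2, sweet_b0, sweet_b1, sweet_b2, stray_0, stray_1, stray_2, cup_a, cup_b below 0.03 m/s and x of sweet_a1 in the frame of tray between -0.1 and 0.1 m and y of sweet_a1 in the frame of tray between -0.12 and 0.12 m and z of sweet_a1 in the frame of tray between 0 and 0.05 m and x of sweet_a2 in the frame of tray between -0.1 and 0.1 m and y of sweet_a2 in the frame of tray between -0.12 and 0.12 m and z of sweet_a2 in the frame of tray between 0 and 0.05 m and x of sweet_b0 in the frame of tray between -0.1 and 0.1 m and y of sweet_b0 in the frame of tray between -0.12 and 0.12 m and z of sweet_b0 in the frame of tray between 0 and 0.05 m and x of sweet_b1 in the frame of tray between -0.1 and 0.1 m and y of sweet_b1 in the frame of tray between -0.12 and 0.12 m and z of sweet_b1 in the frame of tray between 0 and 0.05 m and x of sweet_b2 in the frame of tray between -0.1 and 0.1 m and y of sweet_b2 in the frame of tray between -0.12 and 0.12 m and z of sweet_b2 in the frame of tray between 0 and 0.05 m and x of stray_0 in the frame of tray between -0.1 and 0.1 m and y of stray_0 in the frame of tray between -0.12 and 0.12 m and z of stray_0 in the frame of tray between 0 and 0.05 m and x of stray_1 in the frame of tray between -0.1 and 0.1 m and y of stray_1 in the frame of tray between -0.12 and 0.12 m and z of stray_1 in the frame of tray between 0 and 0.05 m and x of stray_2 in the frame of tray between -0.1 and 0.1 m and y of stray_2 in the frame of tray between -0.12 and 0.12 m and z of stray_2 in the frame of tray between 0 and 0.05 m and x of cup_a in the frame of board between -0.165 and 0.165 m and y of cup_a in the frame of board between -0.095 and 0.095 m and z of cup_a in the frame of board between 0.01 and 0.022 m and angle between each of cup_a, cup_b's own z axis and vertical below 0.12 rad and x of cup_b in the frame of board between -0.165 and 0.165 m and y of cup_b in the frame of board between -0.095 and 0.095 m and z of cup_b in the frame of board between 0.01 and 0.022 m and value of joint reset below 0.07 rad); the robot touches nothing.
It fails at once if a bystander is moved more than 4 cm (distance of any of jar, plant, tape, tin, giftbox, marker from where it was at the start of the episode above 0.04 m).
Of sweet_a0, sweet_a1, sweet_a2, sweet_b0, sweet_b1, sweet_b2 only 4 to 6 are there at a start; the rules pass over those that are not, and their reading is None.
Of stray_0, stray_1, stray_2 only 2 to 3 are there at a start; the rules pass over those that are not, and their reading is None.
At some moment in a run one of stray_0, stray_1, stray_2, cup_a, cup_b may be knocked a few centimetres aside while the robot is not near it.
It also fails if it takes over 210 s, if anything falls off the work surface, if the arm or the gripper's body presses on something with over 40 N, if the wrist force passes 120 N, or if a joint passes its speed limit or range.

### The arm

A 6-joint arm with a two-finger parallel gripper is mounted at the origin on the work surface. World frame = base frame: x ahead of the robot, y to its left, z up, the work surface at z = 0. Lengths are in m, angles in rad, forces in N, time in s.
With the tool pointing down it reaches from about 0.35 to 0.85 m from the base axis. Payload 8.1 kg.
Tool frame: the origin (TCP) lies midway between the tips of the shut fingers; the grasp point (between the pads) lies bot.tcp_to_grasp behind it (bot.tcp_to_grasp is the distance from the TCP to the grasp point, in m); z points along the fingers, y is the line along which they close (so a half turn about z gives the same grasp; the last joint's range is limited). The gripper opens to 85 mm and grips with 20 to 120 N. Pads are 22 mm wide; open, the fingers measure 114 mm over their backs; the gripper's body (76 mm by 85 mm) begins 54 mm behind the grasp point. The pads swing forward as they close: fully open they stand 13 mm farther back than shut.
Start: joints at [-1.319, 0.13, 1.488, -0, 1.523, -0.085], TCP at [0.198, -0.566, 0.231] pointing down, gripper open.
Joint ranges: [-2.96, 2.96], [-0.89, 2.26], [0.02, 2.5], [-1.34, 4.48], [0, 2.73], [-2.66, 2.66]. Speed limits (rad/s): [2.39, 2.39, 2.79, 3.14, 3.14, 3.14].

### API

Orientations are given as a rotation vector (axis times angle).
In Python, from workcell import telemetry, read_camera, get_calibration, finish_job, bot gives the robot as it stands.
- The arm moves only by the tool carry_out, never from a script. Its argument "motion" is a list of rows, each a list of 7 numbers: the turn, a rotation vector about the tool's x, y, z in degrees, then the shift along the tool's x, y, z in mm, then the finger opening in mm, from 0 to 85.4. A call has 1 to 20 rows; each row is the pose to reach, as a shift and turn from the pose commanded when the call began, along the tool's axes at that moment; what a row does not reach only later rows make up. A row lasts 1/8 s, in which the tool goes at most 62.5 mm and 10.7 degrees, less where a joint would pass 70% of its speed; a pose out of reach is approached as far as the arm can. A call with a gripper value outside its range is refused whole. The fingers move at their own pace and stop on an object; the grip force is fixed at half the most. Time passes only in rows, so rows that repeat a pose let the fingers close. It gives the time, the measured TCP pose, the force, the opening and the grip force at its end, in the units of the state.
- telemetry.read_state(): the state, without advancing time (a new reading comes with each control period).
- read_camera(name): name is "scene" or "top"; returns the picture (420x560x3 uint8, blue, green, red); there is no depth.
- get_calibration(name): a dict with "mtx" (3x3 intrinsics, pixels), "extrinsics" (4x4, takes a point from camera to world coordinates). Camera axes: x right, y up, looking along -z (the intrinsics and any distortion apply to the point x, -y, -z); pixel columns grow to the right and rows downward; lengths in m; the calibration is good to about 2 mm. A picture is of the moment at which its call begins. get_calibration takes no time and is no camera call.
- finish_job(): hands the job in; it is judged then, once.
The state is a dict: "time": time; "joint_pos": joint angles; "joint_vel": joint speeds; "tau": joint torques, N m; "ee_pos": TCP position; "orientation": TCP orientation; "force": force on the tool from outside, world axes, zero at the start; "ft_torque": the same for the moment, N m; "gripper_width": finger opening in m; "finger_force": force on a finger pad.
Only numpy, scipy, OpenCV 4.12 (cv2) and the standard library are available. Lean on these libraries where they do the work, as an engineer would, in place of code of your own. Each camera call takes 0.05 s, during which the arm holds its last target. There are 200 camera calls.

## Working session

There is one attempt and no reset: what is moved stays moved. The work goes in short steps, Python scripts to look and compute and a tool call to move; the robot and the scene stay as the last step left them, time stands still between calls to the robot, and variables do not carry over. Pictures are saved under pics/ and viewed, at most 14 in all, crops included, and the job is handed in when it is done.

Besides the shell and the picture viewer there is one more tool, called after "Emit:" as name(argument=value, ...), one argument or row to a line, values as JSON. carry_out: Moves the arm, as the interface text tells. Its arguments: {"type":"object","properties":{"motion":{"type":"array","items":{"type":"array","items":{"type":"number"}}}},"required":["motion"]}

```bash
mkdir -p pics; ls; cat > h.py <<'E'
import numpy as np, cv2
from scipy.spatial.transform import Rotation as R
from workcell import telemetry, read_camera, get_calibration, finish_job, bot
def ray(cam,u,v):
    c=get_calibration(cam); K=np.array(c["mtx"]); T=np.array(c["extrinsics"])
    d=np.linalg.inv(K)@[u,v,1]; d=T[:3,:3]@(d*[1,-1,-1]); return T[:3,3],d
def on(cam,u,v,z):
    o,d=ray(cam,u,v); return o+d*(z-o[2])/d[2]
def proj(cam,p):
    c=get_calibration(cam); K=np.array(c["mtx"]); T=np.array(c["extrinsics"])
    q=T[:3,:3].T@(np.array(p)-T[:3,3]); q=K@(q*[1,-1,-1]); return q[:2]/q[2]
def snap(cam,name,box=None,s=1):
    im=read_camera(cam); cv2.imwrite(f"pics/{name}_raw.png",im)
    if box: im=im[box[1]:box[3],box[0]:box[2]]
    cv2.imwrite(f"pics/{name}.png",cv2.resize(im,None,fx=s,fy=s,interpolation=cv2.INTER_CUBIC)); return im
E
python3 - <<'E'
from h import *
snap("scene","s0",s=1.4);snap("top","t0",s=1.4)
for c in("scene","top"):print({k:np.round(v,3).tolist() if not isinstance(v,str) else v for k,v in get_calibration(c).items()})
s=telemetry.read_state();print(s);print(bot.tcp_to_grasp)
E
```

```text
pics
{'mtx': [[412.43, 0.0, 277.152], [0.0, 412.43, 213.289], [0.0, 0.0, 1.0]], 'extrinsics': [[-0.605, -0.552, 0.574, 1.154], [0.796, -0.428, 0.428, 0.441], [0.009, 0.716, 0.698, 0.841], [0.0, 0.0, 0.0, 1.0]]}
{'mtx': [[381.886, 0.0, 284.837], [0.0, 381.886, 201.4], [0.0, 0.0, 1.0]], 'extrinsics': [[0.01, 0.988, -0.153, 0.381], [-1.0, 0.009, -0.008, -0.027], [-0.007, 0.153, 0.988, 1.107], [0.0, 0.0, 0.0, 1.0]]}
{'time': 0.1, 'joint_pos': array([-1.31938895e+00,  1.31103839e-01,  1.48917219e+00,  1.49591712e-05,
        1.52298452e+00, -8.54392815e-02]), 'joint_vel': array([-0.00180639, -0.00128166, -0.00206335, -0.00100151, -0.00167716,
       -0.00065857]), 'tau': array([ 2.19618218e-03, -5.70951498e+01, -5.01943159e+01,  4.80243557e-05,
        8.08217068e-03,  1.15327617e-05]), 'ee_pos': array([ 0.1981893 , -0.56580346,  0.23033746]), 'orientation': array([-3.09550035e+00, -5.26339557e-01,  1.93670574e-04]), 'force': array([-0.28774609,  0.4302852 ,  0.24285142]), 'ft_torque': array([0.01296662, 0.01080879, 0.02232292]), 'finger_force': 0.0, 'gripper_width': 0.08514244815554867}
0.0187
```

View pics/s0.png

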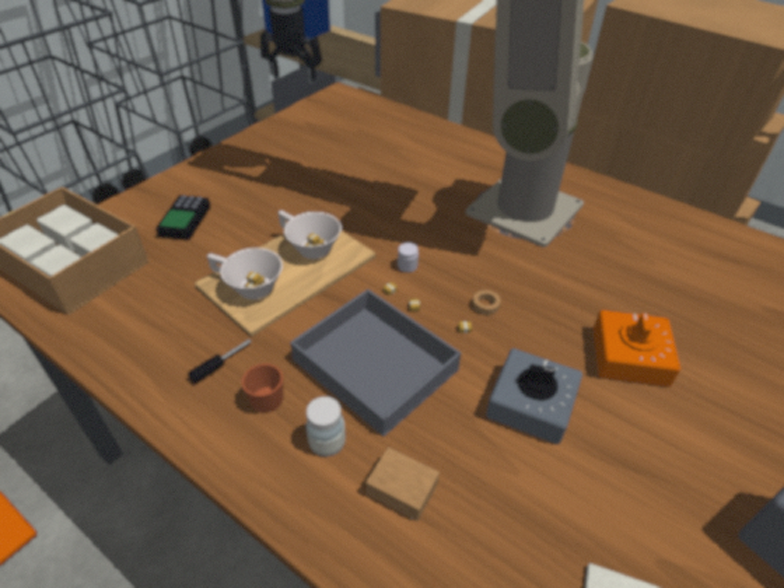

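View pics/t0.png

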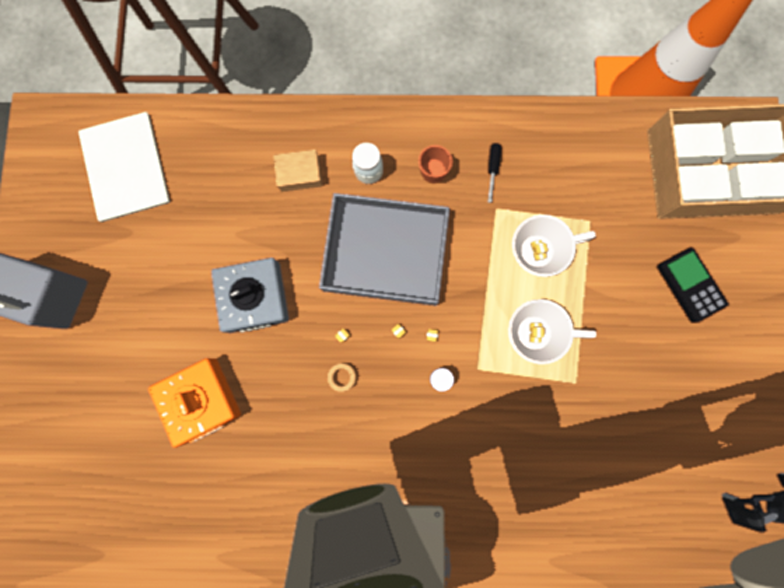

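```bash
python3 - <<'E'
from h import *
print([a for a in dir(bot) if a[0]!='_']); print({a:getattr(bot,a) for a in dir(bot) if a[0]!='_' and not callable(getattr(bot,a))})
t=cv2.imread("pics/t0_raw.png"); hsv=cv2.cvtColor(t,cv2.COLOR_BGR2HSV)
def blobs(m,amin,box):
    n,l,s,c=cv2.connectedComponentsWithStats(m.astype(np.uint8)); return [(i,s[i],c[i],l==i) for i in range(1,n) if s[i][4]>=amin and box[0]<c[i][0]<box[2] and box[1]<c[i][1]<box[3]]
# cups
H,S,V=[hsv[...,k].astype(int) for k in range(3)]
for i,s,c,m in blobs((S<45)&(V>140),150,(350,140,430,275)):
    cn=max(cv2.findContours(m.astype(np.uint8),0,1)[0],key=cv2.contourArea)
    full=np.zeros_like(m,np.uint8); cv2.drawContours(full,[cn],-1,1,-1)
    body=cv2.morphologyEx(full,cv2.MORPH_OPEN,cv2.getStructuringElement(2,(15,15)))
    bc=max(cv2.findContours(body,0,1)[0],key=cv2.contourArea); el=cv2.fitEllipse(bc)
    han=cv2.morphologyEx(full&~cv2.dilate(body,np.ones((3,3))),0,np.ones((1,1)))
    ys,xs=np.nonzero(han&1); k=xs>el[0][0]+18
    print("cup",s,np.round(el,1) if 0 else el, "rim c",on("top",*el[0],.073).round(4),"dia m",np.array(el[1])*(1.107-.073)/381.9,
      "handle px",xs[k].mean(),ys[k].mean(),xs[k].max(),k.sum(),on("top",xs[k].mean(),ys[k].mean(),.071).round(4))
    b=[(j[2].round(1).tolist(),j[1][4]) for j in blobs((S>70)&(V>120)&(full>0),6,(0,0,560,420))];print(" sweets px",b)
for i,s,c,m in blobs((S>60)&(S<255)&(V>205)&(H>18)&(H<35),8,(220,225,320,250)): 
    cn=max(cv2.findContours(m.astype(np.uint8),0,1)[0],key=cv2.contourArea);print("stray",s,c.round(1),on("top",*c,.012).round(4),cv2.minAreaRect(cn))
for i,s,c,m in blobs((S>25)&(V<140)&(H>100)&(H<130)|((S<90)&(V<150)),500,(140,130,330,250)):
    cn=max(cv2.findContours(m.astype(np.uint8),0,1)[0],key=cv2.contourArea);r=cv2.minAreaRect(cn);print("grey",s,c.round(1),r)
    for p in cv2.boxPoints(r): print("   ",on("top",*p,.05).round(4))
cv2.imwrite("pics/c1.png",np.hstack([cv2.resize(t[175:245,140:215],None,fx=5,fy=5,interpolation=2),cv2.resize(t[145:265,345:430],None,fx=350/120,fy=350/120,interpolation=2)]))
E
```

```text
['IKError', 'tcp_to_grasp']
{'tcp_to_grasp': 0.0187}
cup [ 366  153   59   45 1548] ((387.9117431640625, 174.9811248779297), (43.02093505859375, 44.741554260253906), 110.34951782226562) rim c [ 0.6173 -0.3028  0.073 ] dia m [0.11647983 0.12113843] handle px 417.65384615384613 168.74358974358975 424 78 [ 0.6362 -0.3863  0.071 ]
 sweets px [([384.5, 178.4], np.int32(97))]
cup [ 363  214   63   46 1658] ((385.8349914550781, 236.49468994140625), (44.797428131103516, 46.584327697753906), 124.78895568847656) rim c [ 0.4475 -0.2919  0.073 ] dia m [0.12128971 0.12612777] handle px 417.7083333333333 238.01388888888889 425 72 [ 0.4444 -0.3782  0.071 ]
 sweets px [([382.5, 236.8], np.int32(104))]
stray [280 232   9   9  41] [284.  236.2] [ 0.4493 -0.0166  0.012 ] ((284.25, 236.25), (7.77817440032959, 7.071067810058594), 45.0)
stray [243 235   6   7  20] [245.9 237.6] [0.4443 0.0923 0.012 ] ((245.98780822753906, 237.6097869873047), (6.559298515319824, 2.654954195022583), 51.34019470214844)
stray [305 235   7   4  18] [308.3 236.4] [ 0.4494 -0.0861  0.012 ] ((308.23077392578125, 236.34616088867188), (6.079599857330322, 2.5495097637176514), 11.309932708740234)
stray [240 237   6   7  20] [241.8 240.7] [0.4354 0.1038 0.012 ] ((241.768310546875, 240.58538818359375), (6.559298515319824, 3.279649019241333), 51.34019470214844)
stray [305 240   7   4  21] [307.8 241.6] [ 0.4348 -0.0848  0.012 ] ((308.0, 241.5), (3.0, 6.0), 90.0)
grey [ 229  140   92   78 1399] [266.1 174.8] ((274.96923828125, 178.24615478515625), (84.59169006347656, 69.21138000488281), 7.125016689300537)
    [0.5261 0.1385 0.05  ]
    [0.7257 0.1203 0.05  ]
    [ 0.6965 -0.1209  0.05  ]
    [ 0.4988 -0.0962  0.05  ]
grey [163 198  27  24 500] [175.9 209.4] ((176.0, 209.5), (23.0, 26.0), 90.0)
    [0.5508 0.3242 0.05  ]
    [0.5515 0.251  0.05  ]
    [0.4867 0.2479 0.05  ]
    [0.486  0.3204 0.05  ]
```

View pics/c1.png

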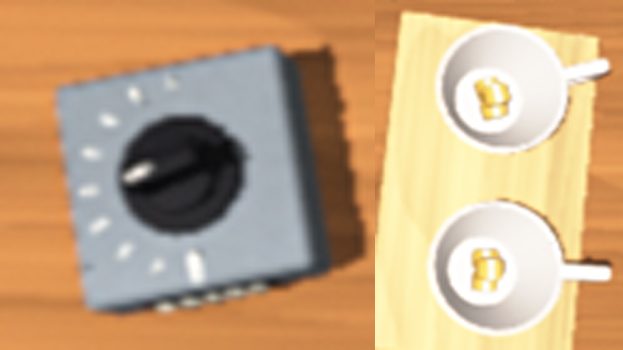

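```bash
cat >> h.py <<'E'
def down(th):  # tool down, tool y (closing) at world heading th deg
    t=np.radians(th); y=np.array([np.cos(t),np.sin(t),0]); z=np.array([0,0,-1.]); return np.column_stack([np.cross(y,z),y,z])
def cur():
    s=telemetry.read_state(); return np.array(s["ee_pos"]),R.from_rotvec(s["orientation"]).as_matrix(),s
def rel(p,M,ref=None):
    if ref is None: p0,R0,_=cur()
    else: p0,R0=ref
    return np.round(np.r_[np.degrees(R.from_matrix(R0.T@M).as_rotvec()),R0.T@(np.array(p)-p0)*1000],1).tolist()
E
python3 - <<'E'
from h import *
t=cv2.imread("pics/t0_raw.png")
print(t[230:244,278:291,1]); 
for x,y in((284,236),(244,239),(308,239)):
    g=cv2.resize(t[y-12:y+13,x-12:x+13],None,fx=8,fy=8,interpolation=2)
    m=((g[...,1]>150)).astype(np.uint8); n,l,s,c=cv2.connectedComponentsWithStats(cv2.morphologyEx(m,3,np.ones((9,9))))
    i=1+np.argmax(s[1:,4]); cn=cv2.findContours((l==i).astype(np.uint8),0,1)[0][0]; r=cv2.minAreaRect(cn)
    u,v=np.array(r[0])/8+[x-12,y-12]; b=cv2.boxPoints(r); 
    hd=lambda d:np.degrees(np.arctan2(-d[0],-d[1]))%180
    print(on("top",u,v,.014).round(4),np.array(r[1])/8*1.09/381.9,"edge headings",hd(b[1]-b[0]),hd(b[2]-b[1]),np.linalg.norm(b[1]-b[0])/8*2.86)
p,M,_=cur();print(M.round(2))
for x,y,h in((.442,-.0855,90),(.442,-.0855,0)):print(rel((x,y,.12),down(h)))
E
```

```text
[[141 139 138 135 134 134 134 126 125 134 140 141 140]
 [133 131 128 125 128 144 142 106  84 110 130 135 135]
 [128 128 126 128 152 195 200 155  98  94 113 127 134]
 [131 129 136 163 203 229 232 219 185 124  85 112 132]
 [133 140 173 213 234 236 239 251 255 205 110 101 131]
 [135 155 212 239 240 242 248 254 255 237 151  94 110]
 [137 153 209 241 248 252 253 250 244 235 190 117  85]
 [142 144 179 239 255 255 251 242 235 228 198 130  91]
 [148 146 158 216 253 253 244 237 234 205 149 107 114]
 [147 143 142 164 212 236 238 237 210 149 102 111 133]
 [136 136 132 132 152 189 213 204 154 107 110 132 139]
 [137 136 136 134 134 143 153 140 126 127 136 142 142]
 [141 141 142 142 141 140 140 136 139 145 146 144 145]
 [140 141 141 141 141 141 140 141 141 143 143 142 142]]
[ 0.4483 -0.017   0.014 ] [0.02522736 0.02447054] edge headings 135.0 45.0 24.520693
[0.4337 0.1062 0.014 ] [0.02493555 0.04643016] edge headings 117.950966 27.950974 46.525314
[ 0.4149 -0.0865  0.014 ] [0.01890875 0.07099699] edge headings 90.0 0.0 71.142494
[[ 0.94  0.33 -0.  ]
 [ 0.33 -0.94  0.  ]
 [ 0.   -0.   -1.  ]]
[-0.0, -0.1, -160.7, 388.8, -372.5, 111.0]
[-0.1, -0.1, -70.7, 388.8, -372.5, 111.0]
```

Emit:
carry_out(
  motion=[
    [0,0,19.3,388.8,-372.5,111,60],
    [0,0,19.3,388.8,-372.5,111,60],
    [0,0,19.3,388.8,-372.5,111,60],
    [0,0,19.3,388.8,-372.5,111,60],
    [0,0,19.3,388.8,-372.5,111,60],
    [0,0,19.3,388.8,-372.5,111,60],
    [0,0,19.3,388.8,-372.5,111,60],
    [0,0,19.3,388.8,-372.5,111,60],
    [0,0,19.3,388.8,-372.5,111,60],
    [0,0,19.3,388.8,-372.5,111,60],
    [0,0,19.3,388.8,-372.5,111,60],
    [0,0,19.3,388.8,-372.5,111,60],
    [0,0,19.3,388.8,-372.5,111,60],
  ],
)

```text
time: 1.72
ee_pos: [0.442, -0.0873, 0.1206]
orientation: [3.141, -0.003, 0.001]
force: [0.3, -1.2, -0.3]
gripper_width: 0.0602
finger_force: 0.0
```

```bash
python3 - <<'E'
from h import *
p,M,s=cur();print(s["time"],p.round(4),M.round(3).tolist(),s["joint_pos"].round(4))
im=snap("top","t1",(200,130,440,290),3)
t=cv2.imread("pics/t0_raw.png")
for x,y in((284,236),(244,239),(308,239)):
    g=cv2.resize(t[y-8:y+9,x-8:x+9],None,fx=8,fy=8,interpolation=2)
    m=((g[...,1]>180)).astype(np.uint8); n,l,st,c=cv2.connectedComponentsWithStats(cv2.morphologyEx(m,3,np.ones((9,9))))
    i=1+np.argmax(st[1:,4]); cn=cv2.findContours((l==i).astype(np.uint8),0,1)[0][0]; r=cv2.minAreaRect(cn)
    u,v=np.array(r[0])/8+[x-8,y-8]; b=cv2.boxPoints(r); 
    hd=lambda d:np.degrees(np.arctan2(-d[0],-d[1]))%180
    print(on("top",u,v,.014).round(4),"edges",[(hd(b[k+1]-b[k]).round(),(np.linalg.norm(b[k+1]-b[k])/8*2.86).round(1)) for k in(0,1)])
E
```

```text
1.725 [ 0.442  -0.0873  0.1206] [[1.0, -0.002, 0.0], [-0.002, -1.0, -0.0], [0.0, 0.0, -1.0]] [-3.0890e-01 -2.0290e-01  2.0192e+00 -1.0000e-04  1.3248e+00  1.2640e+00]
[ 0.4485 -0.0175  0.014 ] edges [(np.float32(135.0), np.float32(22.0)), (np.float32(45.0), np.float32(22.8))]
[0.4381 0.0974 0.014 ] edges [(np.float32(135.0), np.float32(23.8)), (np.float32(45.0), np.float32(21.7))]
[ 0.4403 -0.0867  0.014 ] edges [(np.float32(168.0), np.float32(22.9)), (np.float32(78.0), np.float32(23.5))]
```

Emit:
carry_out(
  motion=[
    [0,0,0,-1.5,-1,60,60],
    [0,0,0,-1.5,-1,117,60],
    [0,0,0,-1.5,-1,117,60],
    [0,0,0,-1.5,-1,117,60],
    [0,0,0,-1.5,-1,117,5],
    [0,0,0,-1.5,-1,117,5],
    [0,0,0,-1.5,-1,117,5],
    [0,0,0,-1.5,-1,117,5],
    [0,0,0,-1.5,-1,60,5],
    [0,0,0,-1.5,-1,0,5],
    [0,0,0,60,-20,0,5],
    [0,0,0,120,-40,0,5],
    [0,0,0,138,-47,0,5],
    [0,0,0,138,-47,30,5],
    [0,0,0,138,-47,70,5],
    [0,0,0,138,-47,70,5],
    [0,0,0,138,-47,70,50],
    [0,0,0,138,-47,70,50],
    [0,0,0,138,-47,70,50],
  ],
)

```text
time: 4.15
ee_pos: [0.5814, -0.0395, 0.0521]
orientation: [3.141, -0.0, 0.005]
force: [0.6, 1.1, 0.3]
gripper_width: 0.05
finger_force: 0.0
```

```bash
python3 - <<'E'
from h import *
p,M,s=cur();print(s["time"],p.round(4),s["joint_pos"].round(4))
print(rel((.4485,-.0175,.12),down(-45)),rel((.4485,-.0175,.003),down(-45)))
snap("top","t1",(200,130,440,290),3)
E
```

```text
4.15 [ 0.5814 -0.0395  0.0521] [-0.1558  0.2378  1.7077  0.      1.1932  1.4151]
[0.1, -0.1, -45.0, -132.7, -21.9, -68.2] [0.1, -0.1, -45.0, -133.0, -22.0, 48.8]
```

View pics/t1.png

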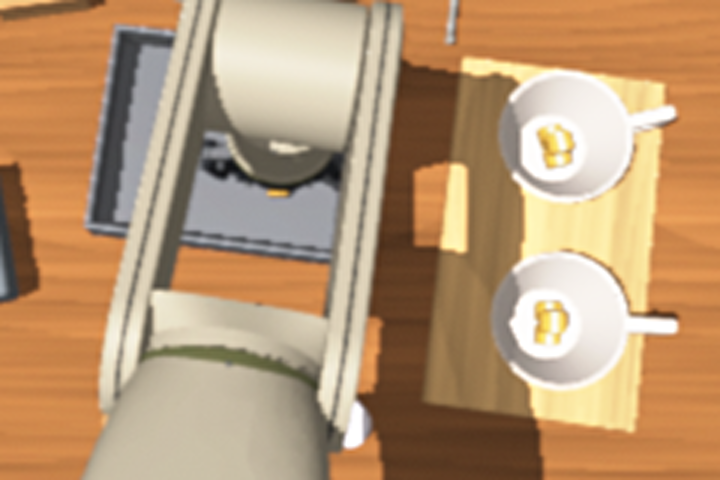

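Emit:
carry_out(
  motion=[
    [0,0,0,0,0,-60,50],
    [0,0,-10,-30,-5,-68,50],
    [0,0,-20,-80,-14,-68,50],
    [0,0,-30,-120,-20,-68,50],
    [0,0,-40,-133,-22,-68,50],
    [0,0,-45,-133,-22,-10,50],
    [0,0,-45,-133,-22,40,50],
    [0,0,-45,-133,-22,49,50],
    [0,0,-45,-133,-22,49,50],
    [0,0,-45,-133,-22,49,5],
    [0,0,-45,-133,-22,49,5],
    [0,0,-45,-133,-22,49,5],
    [0,0,-45,-133,-22,-10,5],
    [0,0,-45,-133,-22,-60,5],
    [0,0,-45,-75,-40,-68,5],
    [0,0,-45,-20,-60,-60,5],
    [0,0,-45,19,-60,-30,5],
    [0,0,-45,19,-60,0,5],
    [0,0,-45,19,-60,0,50],
    [0,0,-45,19,-60,0,50],
  ],
)

```text
time: 6.7
ee_pos: [0.5999, 0.0207, 0.0521]
orientation: [2.902, 1.202, 0.003]
force: [-0.1, 0.6, 0.3]
gripper_width: 0.05
finger_force: 0.0
```

```bash
python3 - <<'E'
from h import *
p,M,s=cur();print(s["time"],p.round(4),s["joint_pos"].round(4))
print(rel((.4381,.0974,.12),down(-45)),rel((.4381,.0974,.003),down(-45)),rel((.62,.08,.052),down(-45)))
snap("top","t2",(200,130,440,290),3)
E
```

```text
6.7 [0.5999 0.0207 0.0521] [-0.0509  0.282   1.655   0.      1.2027  0.7346]
[0.1, -0.1, -0.0, -60.1, -168.5, -68.2] [0.1, -0.1, -0.0, -60.2, -168.7, 48.8] [0.1, -0.1, -0.0, 56.2, -27.7, 0.2]
```

View pics/t2.png

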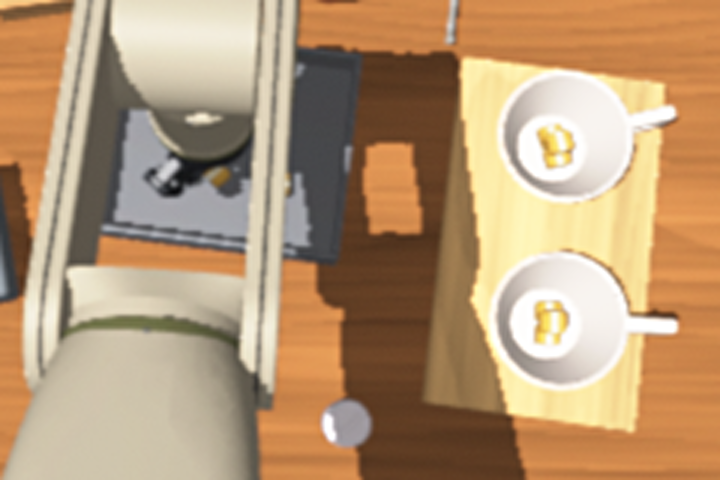

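Emit:
carry_out(
  motion=[
    [0,0,0,0,0,-60,50],
    [0,0,0,-15,-50,-68,50],
    [0,0,0,-35,-105,-68,50],
    [0,0,0,-55,-155,-68,50],
    [0,0,0,-60,-168.5,-68,50],
    [0,0,0,-60,-168.5,-10,50],
    [0,0,0,-60,-168.5,40,50],
    [0,0,0,-60,-168.5,49,50],
    [0,0,0,-60,-168.5,49,50],
    [0,0,0,-60,-168.5,49,5],
    [0,0,0,-60,-168.5,49,5],
    [0,0,0,-60,-168.5,49,5],
    [0,0,0,-60,-168.5,-10,5],
    [0,0,0,-50,-150,-60,5],
    [0,0,0,-20,-110,-68,5],
    [0,0,0,20,-70,-60,5],
    [0,0,0,50,-28,-30,5],
    [0,0,0,56,-28,0,5],
    [0,0,0,56,-28,0,50],
    [0,0,0,56,-28,0,50],
  ],
)

```text
time: 9.25
ee_pos: [0.6196, 0.0802, 0.0524]
orientation: [2.902, 1.202, 0.003]
force: [-0.3, -0.6, -0.3]
gripper_width: 0.0497
finger_force: 0.0
```

```bash
python3 - <<'E'
from h import *
p,M,s=cur();print(s["time"],p.round(4),s["joint_pos"].round(4))
im=cv2.imread("pics/t0_raw.png"); H=cv2.cvtColor(im,cv2.COLOR_BGR2HSV).astype(int)
# counter corners on top (z=.055), knob line, marks
m=((H[...,0]>95)&(H[...,0]<125)&(H[...,1]>25)&(H[...,2]>70)).astype(np.uint8); m[:,:140]=0;m[:,215:]=0;m[:175]=0;m[250:]=0
cn=max(cv2.findContours(cv2.morphologyEx(m,3,np.ones((5,5))),0,1)[0],key=cv2.contourArea); r=cv2.minAreaRect(cn);print(r)
b=np.array([on("top",*q,.055) for q in cv2.boxPoints(r)]);print(b.round(4),b.mean(0).round(4))
d=((H[...,2]<50)).astype(np.uint8);d[:,:150]=0;d[:,200:]=0;d[:190]=0;d[230:]=0
cn=max(cv2.findContours(d,0,1)[0],key=cv2.contourArea);e=cv2.fitEllipse(cn);print("disc",e,on("top",*e[0],.062))
snap("top","t3",(140,130,430,290),2.7); snap("scene","s3",(200,140,450,320),3)
E
```

```text
9.25 [0.6196 0.0802 0.0524] [ 0.0468  0.3419  1.5811 -0.      1.2166  0.832 ]
((181.2542266845703, 230.94186401367188), (8.273128509521484, 46.173580169677734), 72.34988403320312)
[[0.4494 0.3304 0.055 ]
 [0.4893 0.2106 0.055 ]
 [0.4675 0.2027 0.055 ]
 [0.4278 0.3222 0.055 ]] [0.4585 0.2665 0.055 ]
disc ((176.420166015625, 209.3624267578125), (20.615888595581055, 21.90725326538086), 41.69528579711914) [0.51743004 0.28115323 0.062     ]
```

View pics/s3.png

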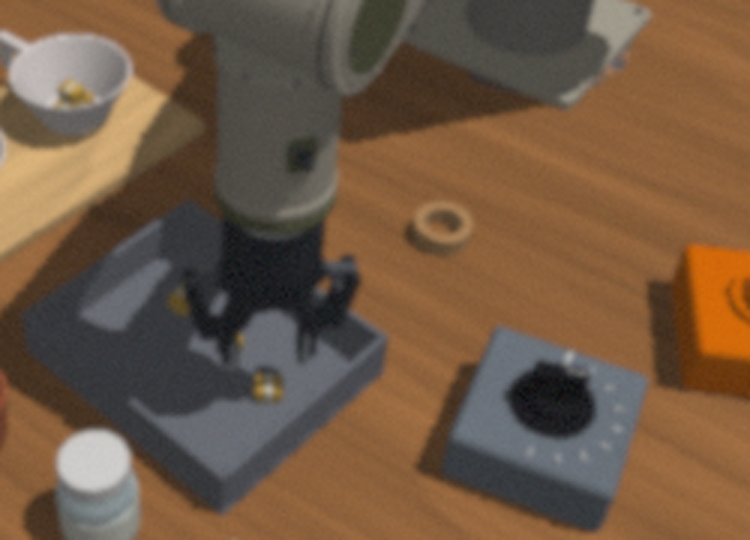

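```bash
python3 - <<'E'
from h import *
print("scene circ",on("scene",384,272.7,.057).round(4),"top circ",on("top",176.4,209.4,.057).round(4))
ax=proj("top",(.517,.282,.087));print("axis px@.087",ax)
im=cv2.imread("pics/t3_raw.png");g=im[...,2].astype(int)
for v in range(200,219): print(v,g[v,160:194])
p,M,s=cur();print(rel((.517,.282,.14),down(16)),rel((.517,.282,.061),down(16)))
E
```

```text
scene circ [0.5149 0.2839 0.057 ] top circ [0.518  0.2827 0.057 ]
axis px@.087 [173.43968838 208.29371435]
200 [170 183 182 169 162 164 166 156 123  80  52  39  34  34  35  35  36  37
  35  35  32  31  98 203 231 230 226 195 142 183 222 229 228 212]
201 [159 158 158 160 163 165 156 124  78  43  34  34  36  37  35  35  36  37
  35  36  34  32  97 200 229 230 225 191 142 189 225 229 227 208]
202 [161 162 161 163 164 155 123  77  45  37  35  36  35  37  37  35  34  29
  27  29  31  32 101 200 230 230 223 180 135 191 226 230 228 206]
203 [163 163 165 165 157 124  76  45  36  36  38  38  38  36  36  31  29  26
  20  21  15  26 105 198 228 230 223 172 131 191 225 230 228 204]
204 [169 167 167 164 140  91  47  36  35  37  36  36  36  34  32  32  32  30
  24  17   8  30 114 201 228 230 222 163 128 193 226 229 227 199]
205 [181 168 166 161 125  71  39  35  35  32  32  32  31  33  33  35  39  38
  29  15   7  40 127 204 227 230 221 163 138 198 226 230 226 195]
206 [179 166 165 154 111  57  33  30  33  35  32  32  33  37  38  42  44  42
  31  17   5  54 150 211 228 231 220 163 146 202 227 229 2
[... 1102 characters left out ...]
 203 229 231 225 173 133 193 227 231 231 207 140]
215 [164 167 169 166 136  84  48  42  44  42  43  46  50  49  50  48  48  45
  40  27  49 137 210 233 232 225 167 132 197 230 232 233 206 141]
216 [164 166 167 169 158 112  60  43  43  44  42  43  44  46  46  45  40  36
  31  31  71 163 221 233 233 227 169 143 205 233 233 233 207 140]
217 [165 165 165 167 163 134  89  54  44  43  44  44  43  40  38  36  36  40
  42  38  77 171 223 234 234 229 172 149 210 233 235 235 207 138]
218 [193 182 167 166 166 159 131  90  54  44  44  45  46  45  45  45  46  45
  45  40  76 171 224 235 236 233 175 151 213 236 236 236 206 138]
[0.2, -0.1, -61.0, 69.9, -215.4, -87.2] [0.2, -0.1, -61.0, 69.7, -215.6, -8.2]
```

```bash
python3 - <<'E'
from h import *
a=[cv2.imread(f"pics/{n}_raw.png") for n in("t0","t3","s3")]
f=lambda i,x,y:cv2.resize((np.clip(i[y:y+32,x:x+32].astype(float)/110,0,1)**.6*255).astype(np.uint8),(400,400),interpolation=2)
cv2.imwrite("pics/k.png",np.hstack([f(a[0],160,194),f(a[2],368,252)]))
E
```

```text
(no output)
```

View pics/k.png

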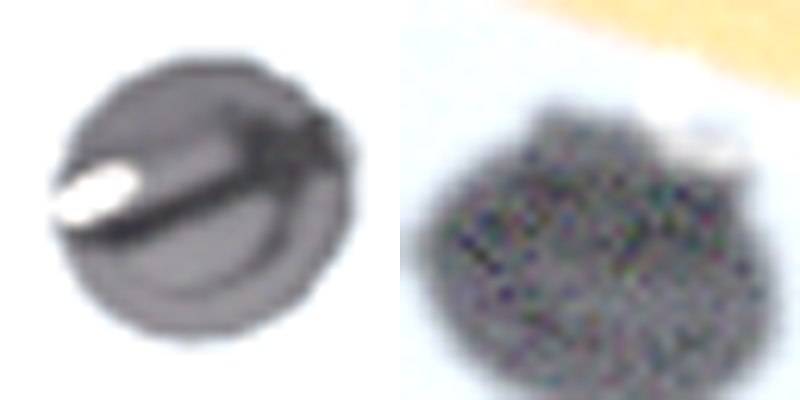

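Emit:
carry_out(
  motion=[
    [0,0,0,0,0,-60,60],
    [0,0,-10,10,-30,-90,60],
    [0,0,-20,25,-85,-90,60],
    [0,0,-30,45,-140,-90,60],
    [0,0,-40,60,-190,-90,60],
    [0,0,-50,70,-215.5,-90,60],
    [0,0,-60,70,-215.5,-88,60],
    [0,0,-65,70,-215.5,-60,60],
    [0,0,-65,70,-215.5,-30,60],
    [0,0,-65,70,-215.5,-16,60],
    [0,0,-65,70,-215.5,-16,60],
    [0,0,-65,70,-215.5,-16,5],
    [0,0,-65,70,-215.5,-16,5],
    [0,0,-65,70,-215.5,-16,5],
    [0,0,-65,70,-215.5,-16,5],
  ],
)

```text
time: 11.22
ee_pos: [0.5189, 0.2828, 0.0696]
orientation: [1.8, 2.57, 0.008]
force: [3.2, -0.5, 7.2]
gripper_width: 0.0131
finger_force: 62.5
```

Emit:
carry_out(
  motion=[
    [0,0,-10,0,0,0,5],
    [0,0,-20,0,0,0,5],
    [0,0,-30,0,0,0,5],
    [0,0,-40,0,0,0,5],
    [0,0,-50,0,0,0,5],
    [0,0,-60,0,0,0,5],
    [0,0,-68,0,0,0,5],
    [0,0,-72,0,0,0,5],
    [0,0,-76,0,0,0,5],
    [0,0,-80,0,0,0,5],
    [0,0,-80,0,0,0,5],
  ],
)

```text
time: 12.6
ee_pos: [0.5203, 0.2851, 0.0697]
orientation: [-0.275, 3.119, 0.008]
force: [11.8, 11.3, -2.9]
gripper_width: 0.013
finger_force: 60.9
```

```bash
python3 - <<'E'
from h import *
p,M,s=cur();print(s["time"],p.round(4),s["joint_pos"].round(4),s["ft_torque"],s["force"],np.degrees(np.arctan2(M[1,1],M[0,1])))
E
```

```text
12.6 [0.5203 0.2851 0.0697] [ 0.4138  0.2345  1.6764  0.0019  1.2195 -1.3333] [ 1.68654661 -1.70916021 -0.00474692] [11.84584667 11.31366362 -2.88814242] 100.06443973226642
```

Emit:
carry_out(
  motion=[
    [0,0,-3,0,0,0,5],
    [0,0,-6,0,0,0,5],
    [0,0,-8,0,0,0,5],
    [0,0,-8,0,0,0,5],
  ],
)

```text
time: 13.1
ee_pos: [0.5204, 0.2853, 0.0698]
orientation: [-0.484, 3.094, 0.009]
force: [10.8, 12.2, -2.3]
gripper_width: 0.0131
finger_force: 108.1
```

```bash
python3 - <<'E'
from h import *
p,M,s=cur();print(s["time"],p.round(4),s["joint_pos"].round(4),s["ft_torque"],s["force"],np.degrees(np.arctan2(M[1,1],M[0,1])),s["tau"].round(3))
E
```

```text
13.1 [0.5204 0.2853 0.0698] [ 0.4131  0.2343  1.6763  0.0034  1.2196 -1.4693] [ 1.87371184 -1.61408387 -2.96749374] [10.82479033 12.23410537 -2.25397516] 107.79061249067799 [ -0.385 -56.046 -38.298  -3.281   4.966  -3.281]
```

Emit:
carry_out(
  motion=[
    [0,0,-8,0,0,0,50],
    [0,0,-8,0,0,0,50],
    [0,0,-8,0,0,0,50],
    [0,0,-8,0,0,-60,50],
    [0,0,-8,0,0,-120,50],
    [0,0,-8,0,0,-150,50],
    [10,0,-8,0,0,-180,50],
    [20,0,0,0,0,-180,50],
    [30,0,0,0,0,-180,50],
    [30,0,0,0,0,-180,50],
    [30,0,0,0,0,-180,50],
    [30,0,0,0,0,-180,50],
  ],
)

```text
time: 14.6
ee_pos: [0.5167, 0.2813, 0.2471]
orientation: [-0.46, 2.923, -0.78]
force: [0.6, 0.5, 0.4]
gripper_width: 0.0502
finger_force: 0.0
```

```bash
cat > fit.py <<'E'
from h import *
from scipy.optimize import least_squares
D=[([-1.31939,.1311,1.48917,0,1.52298,-.08544],[.19819,-.5658,.23034]),
([-.3089,-.2029,2.0192,-.0001,1.3248,1.2640],[.4420,-.0873,.1206]),
([-.1558,.2378,1.7077,0,1.1932,1.4151],[.5814,-.0395,.0521]),
([-.0509,.282,1.655,0,1.2027,.7346],[.5999,.0207,.0521]),
([.0468,.3419,1.5811,0,1.2166,.832],[.6196,.0802,.0524]),
([.4131,.2343,1.6763,.0034,1.2196,-1.4693],[.5204,.2853,.0698])]
def fk(q,P=None):
    if P is None: P=np.load("P.npy")
    a,h,L2,L3,e,L6,d=P
    A=R.from_euler('z',q[0]);B=A*R.from_euler('y',q[1]);C=B*R.from_euler('y',q[2])
    M=C*R.from_euler('z',q[3])*R.from_euler('y',q[4])*R.from_euler('z',q[5]+np.pi/2)
    p=A.apply([a,d,h])+B.apply([0,0,L2])+C.apply([e,0,L3])+M.apply([0,0,L6])
    return p,M.as_matrix()
def fit(D):
    f=lambda P:np.concatenate([fk(q,P)[0]-p for q,p in D]+[[1e-3*(P[0]),1e-3*P[4]]])
    r=least_squares(f,[0,.35,.4,.4,0,.2,.05]);np.save("P.npy",r.x);return r.x,np.abs(r.fun).max()
LO=np.array([-2.96,-.89,.02,-1.34,0,-2.66]);HI=np.array([2.96,2.26,2.5,4.48,2.73,2.66])
def ik(p,M,q0):
    def f(q):
        pp,MM=fk(q); return np.r_[(pp-p)*5,R.from_matrix(MM.T@M).as_rotvec()]
    r=least_squares(f,np.clip(q0,LO+.01,HI-.01),bounds=(LO,HI)); return r.x,np.abs(r.fun).max()
E
python3 - <<'E'
from fit import *
p,M,s=cur();print(s["time"],p.round(4),s["joint_pos"].round(4).tolist())
D.append((s["joint_pos"],p)); print([np.round(x,4) for x in fit(D)])
for q,pp in D: print((fk(q)[0]-pp).round(4))
print(fk(s["joint_pos"])[1].round(3)-M.round(3))
open("d7.txt","w").write(repr((s["joint_pos"].tolist(),p.tolist())))
E
```

```text
14.6 [0.5167 0.2813 0.2471] [0.6992, 0.2712, 1.3881, -0.4831, 1.6804, -1.1889]
[array([-0.    ,  0.3179,  0.3692,  0.5534,  0.0615,  0.3648,  0.0512]), np.float64(0.0001)]
[-0.  0.  0.]
[-0. -0. -0.]
[0. 0. 0.]
[0. 0. 0.]
[ 0.      0.0001 -0.0001]
[-0. -0.  0.]
[0. 0. 0.]
[[0. 0. 0.]
 [0. 0. 0.]
 [0. 0. 0.]]
```

```bash
cat >> fit.py <<'E'
def tool(cp,cR,al,fl):
    a=np.radians(al); z=np.array([-np.cos(a),0,-np.sin(a)]); y=np.array([0,fl,0.]); Mt=np.column_stack([np.cross(y,z),y,z])
    t=np.array([.092,0,.046])+.0187*z
    return np.array(cp)+cR@t, cR@Mt
rz=lambda g:R.from_euler('z',g,degrees=True).as_matrix()
CUPS=[((.4475,-.2919,.015),-92.),((.6173,-.3028,.015),-77.)]
TR=np.array([.612,.010])
def ikm(p,M,seeds):
    b=None
    for q0 in seeds:
        q,e=ik(p,M,q0)
        if e<1e-3: return q
    return None
def tipR(g,phi,ang): 
    f=np.radians(phi); return rz(g)@R.from_rotvec(np.radians(ang)*np.array([np.cos(f),np.sin(f),0])).as_matrix()
def traypose(g,phi,ang,z=.165,out=.05,off=(0,0)):
    cR=tipR(g,phi,ang); d=cR[:2,2]/np.linalg.norm(cR[:2,2]); return np.r_[TR+np.array(off)-out*d,z],cR
E
cat > plan.py <<'E'
from fit import *
import itertools
q0=telemetry.read_state()["joint_pos"]; res=[]
ok=lambda q:q is not None and min((q-LO).min(),(HI-q).min())>.12
for al,fl in itertools.product((20,35,50,65),(1,-1)):
    qg=[]
    for cp,h in CUPS:
        seeds=[[-.8,.5,1.4,s,1.4,t] for s in(1.5,-1,3) for t in(0,-1.5,1.5)]
        qg.append(ikm(*tool(cp,rz(h),al,fl),seeds))
    print(al,fl,[None if q is None else q.round(2).tolist() for q in qg])
    if not all(ok(q) for q in qg): continue
    for phi,g in itertools.product(range(0,360,30),(-150,-120,-90,-60)):
        cp,cR=traypose(g,phi,120); p,M=tool(cp,cR,al,fl)
        q=ikm(p,M,[qg[0]])
        if ok(q) : 
            zs=p[2]-.365*M[2,2]; res.append((max(np.abs(q-qg[0]).max(),np.abs(q-qg[1]).max()),al,fl,phi,g,zs.round(3),q.round(2).tolist(),min((q-LO).min(),(HI-q).min()).round(2)))
res.sort(key=lambda r:r[0])
for r in res[:25]:print(r)
E
time python3 plan.py
```

```text
20 1 [[-1.08, 1.2, 0.77, 0.64, 2.23, -0.95], None]
20 -1 [[-1.08, 1.2, 0.77, 0.64, 2.23, 2.19], None]
35 1 [[-1.06, 0.97, 0.98, 0.49, 2.02, -1.01], None]
35 -1 [[-1.06, 0.97, 0.98, 0.49, 2.02, 2.13], None]
50 1 [[-1.02, 0.76, 1.19, 0.38, 1.79, -1.01], [-0.78, 1.4, 0.16, 0.42, 2.15, -0.88]]
50 -1 [[-1.02, 0.76, 1.19, 0.38, 1.79, 2.13], [-0.78, 1.4, 0.16, 0.42, 2.15, 2.27]]
65 1 [[-0.95, 0.55, 1.39, 0.26, 1.56, -0.97], [-0.73, 1.03, 0.67, 0.25, 1.8, -0.95]]
65 -1 [[-0.95, 0.55, 1.39, 0.26, 1.56, 2.17], [-0.73, 1.03, 0.67, 0.25, 1.8, 2.19]]
(np.float64(1.4641319048084398), 65, 1, 150, -120, np.float64(-0.118), [-0.55, 1.38, 1.22, 1.52, 2.44, 0.49], np.float64(0.29))
(np.float64(1.48718563203785), 65, 1, 150, -150, np.float64(-0.118), [-0.56, 1.26, 1.6, 1.74, 2.25, 0.13], np.float64(0.48))
(np.float64(1.5167337859262338), 50, 1, 270, -120, np.float64(0.282), [0.34, 1.17, 0.62, -1.09, 2.34, 0.5], np.float64(0.25))
(np.float64(1.520881735759731), 50, 1, 150, -120, np.float64(-0.127), [-0.61, 1.32, 1.44, 1.63, 2.34, 0.51], np.float64(0.39))
(np.float64(1.542091574830473), 65, 1, 120, -90, n
[... 1931 characters left out ...]
5, -0.57], np.float64(0.28))
(np.float64(1.8726347282686744), 65, 1, 60, -90, np.float64(-0.194), [-0.36, 1.68, 0.8, 2.12, 2.31, -1.35], np.float64(0.42))
(np.float64(1.872634728361532), 65, -1, 60, -90, np.float64(-0.194), [-0.36, 1.68, 0.8, 2.12, 2.31, 1.79], np.float64(0.42))
(np.float64(1.941898624955173), 65, 1, 180, -150, np.float64(-0.015), [-0.64, 1.17, 1.31, 1.35, 2.34, 0.97], np.float64(0.39))
(np.float64(1.9419971358037094), 65, -1, 60, -60, np.float64(-0.194), [-0.27, 1.9, 0.34, 2.19, 2.44, 2.31], np.float64(0.29))
(np.float64(1.941997135809821), 65, 1, 60, -60, np.float64(-0.194), [-0.27, 1.9, 0.34, 2.19, 2.44, -0.83], np.float64(0.29))
real	0m22.993s
user	0m22.153s
sys	0m0.876s
```

```bash
cat > plan2.py <<'E'
from fit import *
import itertools
from scipy.spatial.transform import Slerp
ok=lambda q,m=.12:q is not None and min((q-LO).min(),(HI-q).min())>m
def path(q,A,B,al,fl,n=12,lift=0):
    # A,B cup poses; returns joints list or None
    s=Slerp([0,1],R.from_matrix([A[1],B[1]])); out=[]
    for t in np.linspace(0,1,n+1)[1:]:
        p,M=tool(np.array(A[0])*(1-t)+np.array(B[0])*t,s(t).as_matrix(),al,fl); q2,e=ik(p,M,q)
        if e>2e-3 or np.abs(q2-q).max()>.5: return None
        out.append(q2); q=q2
    return out
if __name__=="__main__":
  res=[]
  for al,fl in itertools.product((50,60,70,80,90),(1,-1)):
    qg=[ikm(*tool(cp,rz(h),al,fl),[[-.9,.9,1.,.3,1.8,t] for t in(-1,2)]) for cp,h in CUPS]
    if not all(ok(q) for q in qg): continue
    for phi,g in itertools.product(range(0,360,30),range(-210,0,30)):
        cp,cR=traypose(g,phi,120,z=.18); p,M=tool(cp,cR,al,fl); zs=p[2]-.365*M[2,2]
        if zs<.2: continue
        q=ikm(p,M,[qg[0],[0,.8,1.2,-1,2,0],[0,.8,1.2,-1,2,2],[0,.8,1.2,-1,2,-2],[0,.8,1.2,1.5,2,0]])
        if ok(q,.15): res.append((max(np.abs(q-k).max() for k in qg).round(2),al,fl,phi,g,zs.round(3),q.round(2).tolist(),min((q-LO).min(),(HI-q).min()).round(2),(p-.365*M[:,2]).round(2).tolist()))
  res.sort(key=lambda r:r[0])
  for r in res[:22]:print(*r)
E
time python3 plan2.py
```

```text
1.53 50 1 270 -120 0.297 [0.34, 1.15, 0.62, -1.11, 2.34, 0.48] 0.23 [0.8, 0.34, 0.3]
1.6 50 1 270 -90 0.297 [0.49, 0.74, 1.28, -1.18, 1.92, 0.56] 0.16 [0.61, 0.39, 0.3]
1.87 50 1 300 -180 0.26 [0.31, 1.35, 0.36, -1.17, 2.55, 0.86] 0.17 [0.84, 0.32, 0.26]
2.05 50 1 300 -150 0.26 [0.48, 0.89, 1.12, -1.15, 2.12, 1.04] 0.19 [0.65, 0.4, 0.26]
3.04 50 1 240 -210 0.26 [-0.59, 0.87, 1.16, 1.06, 2.2, 2.03] 0.53 [0.65, -0.38, 0.26]
3.06 60 1 240 -210 0.206 [-0.57, 1.0, 1.05, 1.16, 2.32, 2.07] 0.41 [0.68, -0.37, 0.21]
3.27 60 -1 240 -210 0.206 [-0.57, 1.0, 1.05, 1.16, 2.32, -1.07] 0.41 [0.68, -0.37, 0.21]
3.38 50 -1 240 -210 0.26 [-0.59, 0.87, 1.16, 1.06, 2.2, -1.11] 0.53 [0.65, -0.38, 0.26]
4.37 50 -1 300 -150 0.26 [0.48, 0.89, 1.12, -1.15, 2.12, -2.1] 0.19 [0.65, 0.4, 0.26]
4.55 50 -1 300 -180 0.26 [0.31, 1.35, 0.36, -1.17, 2.55, -2.28] 0.17 [0.84, 0.32, 0.26]
real	0m36.227s
user	0m35.158s
sys	0m1.114s
```

```bash
cat > p3.py <<'E'
from plan2 import *
for ci in (0,1):
  cp,h=CUPS[ci]
  for al in (45,50,55,60):
    q=ikm(*tool(cp,rz(h),al,1),[[-.9,.9,1.,.3,1.8,-1]])
    if q is None: continue
    for g in (-95,-105,-115):
      for z in (.18,):
        B=traypose(g,270,120,z); U=(np.r_[B[0][:2],.2],rz(g))
        L=(np.array(cp)+[0,0,.15],rz(h)); a=path(q,(cp,rz(h)),L,al,1,4)
        b=a and path(a[-1],L,U,al,1,8); c=b and path(b[-1],U,B,al,1,12)
        if c:
            Q=np.array([q]+a+b+c); mar=np.minimum(Q-LO,HI-Q).min(0).round(2); print(ci,al,g,"margins",mar,"end",Q[-1].round(2),"U",b[-1].round(2))
        else: print(ci,al,g,"fail",bool(a),bool(b),bool(c))
E
python3 p3.py
```

```text
0 45 -95 margins [1.93 1.03 1.05 0.25 0.67 1.64] end [ 0.46  0.76  1.19 -1.09  1.96  0.54] U [-0.65  0.43  1.32  0.66  1.81 -0.54]
0 45 -105 margins [1.93 0.98 0.97 0.29 0.64 1.64] end [ 0.41  0.89  0.99 -1.05  2.09  0.54] U [-0.7   0.27  1.52  0.7   1.71 -0.47]
0 45 -115 margins [1.93 0.89 0.75 0.31 0.5  1.64] end [ 0.36  1.02  0.77 -1.03  2.23  0.53] U [-0.74  0.11  1.71  0.74  1.6  -0.39]
0 50 -95 margins [1.94 1.03 1.09 0.18 0.74 1.65] end [ 0.47  0.81  1.17 -1.16  1.99  0.55] U [-0.62  0.39  1.34  0.6   1.77 -0.52]
0 50 -105 margins [1.94 0.98 0.95 0.22 0.6  1.65] end [ 0.42  0.94  0.97 -1.12  2.13  0.53] U [-0.67  0.24  1.52  0.64  1.67 -0.43]
0 50 -115 margins [1.94 0.89 0.72 0.23 0.46 1.65] end [ 0.37  1.08  0.74 -1.11  2.27  0.5 ] U [-0.7   0.08  1.7   0.67  1.58 -0.34]
0 55 -95 margins [1.96 1.03 1.09 0.12 0.7  1.66] end [ 0.47  0.85  1.16 -1.22  2.03  0.55] U [-0.59  0.35  1.35  0.53  1.74 -0.5 ]
0 55 -105 margins [1.96 0.98 0.93 0.15 0.57 1.66] end [ 0.42  0.99  0.95 -1.19  2.16  0.51] U [-0.63  0.2   1.53  0.57  1.64 -0.39]
0 55 -115 margins [1.96 0.89 0.7  0.15 0.43 1.6
[... 667 characters left out ...]
] U [-0.59  0.35  1.35  0.53  1.74 -0.5 ]
1 55 -105 margins [2.19 0.98 0.18 0.15 0.49 1.74] end [ 0.42  0.99  0.95 -1.19  2.16  0.51] U [-0.63  0.2   1.53  0.57  1.64 -0.39]
1 55 -115 margins [2.19 0.89 0.18 0.15 0.43 1.74] end [ 0.37  1.13  0.72 -1.19  2.3   0.46] U [-0.66  0.05  1.7   0.59  1.55 -0.28]
1 60 -95 margins [2.21 1.04 0.37 0.05 0.61 1.72] end [ 0.48  0.9   1.15 -1.29  2.06  0.55] U [-0.56  0.31  1.37  0.47  1.7  -0.47]
1 60 -105 margins [2.21 0.98 0.37 0.08 0.53 1.72] end [ 0.43  1.03  0.93 -1.26  2.2   0.5 ] U [-0.59  0.18  1.53  0.49  1.61 -0.35]
1 60 -115 margins [2.21 0.89 0.37 0.07 0.4  1.72] end [ 0.37  1.17  0.7  -1.27  2.33  0.43] U [-0.61  0.03  1.69  0.51  1.53 -0.23]
```

```bash
cat > cups.py <<'E'
from h import *
def cups(t,z=.073):
    hsv=cv2.cvtColor(t,cv2.COLOR_BGR2HSV).astype(int); m=((hsv[...,1]<45)&(hsv[...,2]>140)).astype(np.uint8)
    n,l,st,c=cv2.connectedComponentsWithStats(m); out=[]
    for i in range(1,n):
        if st[i][4]<800 or not(350<c[i][0]<430 and 130<c[i][1]<280): continue
        cn=max(cv2.findContours((l==i).astype(np.uint8),0,1)[0],key=cv2.contourArea)
        f=np.zeros_like(m); cv2.drawContours(f,[cn],-1,1,-1)
        b=cv2.morphologyEx(f,cv2.MORPH_OPEN,cv2.getStructuringElement(2,(15,15)))
        (u,v),ax,_=cv2.fitEllipse(max(cv2.findContours(b,0,1)[0],key=cv2.contourArea))
        ys,xs=np.nonzero(f&(1-cv2.dilate(b,np.ones((3,3))))); k=xs>u+18
        C=on("top",u,v,z);H=on("top",xs[k].mean(),ys[k].mean(),z-.002); d=H-C
        out.append((C.round(4),np.round(np.array(ax)*.1034/38.19,3),np.degrees(np.arctan2(d[1],d[0])).round(1),np.linalg.norm(d[:2]).round(3),int(k.sum())))
    return out
E
python3 - <<'E'
from plan2 import *
from cups import cups
im=read_camera("top");cv2.imwrite("pics/t4_raw.png",im);print(*cups(im),sep="\n")
f=lambda i,x,y:cv2.resize((np.clip(i[y:y+48,x:x+48].astype(float)/150,0,1)**.6*255).astype(np.uint8),(400,400),interpolation=2)
cv2.imwrite("pics/k2.png",f(im,152,190))
p,M,s=cur();q=s["joint_pos"]
cp,h=CUPS[0];tp,tM=tool(cp,rz(h),45,1)
W=[((.45,-.05,.33),tM),((.40,-.42,.25),tM),(tp-.09*tM[:,2],tM),(tp,tM)]
P,A=p,M
for w,m in W:
    sl=Slerp([0,1],R.from_matrix([A,m]))
    for t in np.linspace(0,1,9)[1:]:
        q2,e=ik(P*(1-t)+np.array(w)*t,sl(t).as_matrix(),q); 
        if e>2e-3: print("ERR",t,e)
        q=q2
    print(np.round(w,4),rel(w,m),q.round(2),np.minimum(q-LO,HI-q).min().round(2)); P,A=np.array(w),m
E
```

```text
(array([ 0.6173, -0.3028,  0.073 ]), array([0.116, 0.121]), np.float64(-77.1), np.float64(0.086), 79)
(array([ 0.4475, -0.2919,  0.073 ]), array([0.121, 0.126]), np.float64(-92.1), np.float64(0.086), 72)
[ 0.45 -0.05  0.33] [-62.7, 58.3, 96.3, 165.1, -296.8, 74.9] [-0.7  -0.03  1.67  0.65  1.97 -0.56] 0.76
[ 0.4  -0.42  0.25] [-62.7, 58.3, 96.3, 326.4, -549.1, 311.8] [-1.11  0.68  0.95  0.42  2.19 -0.95] 0.54
[ 0.4425 -0.4342  0.1114] [-62.7, 58.3, 96.3, 290.5, -503.1, 445.3] [-1.07  0.89  0.89  0.41  2.03 -0.99] 0.7
[ 0.4448 -0.3706  0.0478] [-62.7, 58.3, 96.3, 269.0, -419.4, 470.7] [-1.03  0.83  1.12  0.41  1.86 -1.02] 0.87
```

View pics/k2.png

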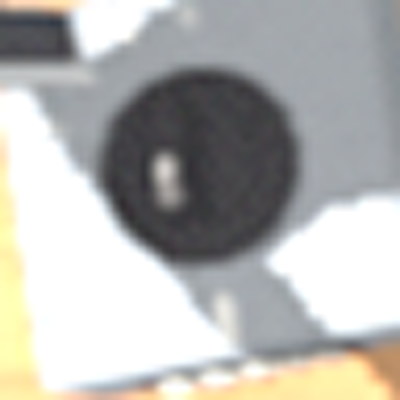

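Emit:
carry_out(
  motion=[
    [-62.7,58.3,96.3,165,-297,75,50],
    [-62.7,58.3,96.3,165,-297,75,50],
    [-62.7,58.3,96.3,165,-297,75,50],
    [-62.7,58.3,96.3,165,-297,75,50],
    [-62.7,58.3,96.3,165,-297,75,50],
    [-62.7,58.3,96.3,165,-297,75,50],
    [-62.7,58.3,96.3,165,-297,75,50],
    [-62.7,58.3,96.3,165,-297,75,50],
    [-62.7,58.3,96.3,326,-549,312,50],
    [-62.7,58.3,96.3,326,-549,312,50],
    [-62.7,58.3,96.3,326,-549,312,50],
    [-62.7,58.3,96.3,326,-549,312,50],
    [-62.7,58.3,96.3,326,-549,312,50],
    [-62.7,58.3,96.3,326,-549,312,50],
    [-62.7,58.3,96.3,326,-549,312,50],
    [-62.7,58.3,96.3,326,-549,312,50],
    [-62.7,58.3,96.3,290.5,-503,445,50],
    [-62.7,58.3,96.3,290.5,-503,445,50],
    [-62.7,58.3,96.3,290.5,-503,445,50],
    [-62.7,58.3,96.3,290.5,-503,445,50],
  ],
)

```text
time: 17.15
ee_pos: [0.4434, -0.4325, 0.1133]
orientation: [-1.792, -1.735, -0.74]
force: [-0.4, 0.5, 0.3]
gripper_width: 0.0498
finger_force: 0.0
```

```bash
python3 - <<'E'
from fit import *
p,M,s=cur();print(s["time"],p.round(4),s["joint_pos"].round(2))
cp,h=CUPS[0];tp,tM=tool(cp,rz(h),45,1);print(rel(tp,tM))
snap("scene","s4",(120,110,340,250),3)
E
```

```text
17.15 [ 0.4434 -0.4325  0.1133] [-1.07  0.89  0.9   0.41  2.03 -0.98]
[-0.2, 0.0, 0.1, -2.5, -0.5, 90.1]
```

View pics/s4.png

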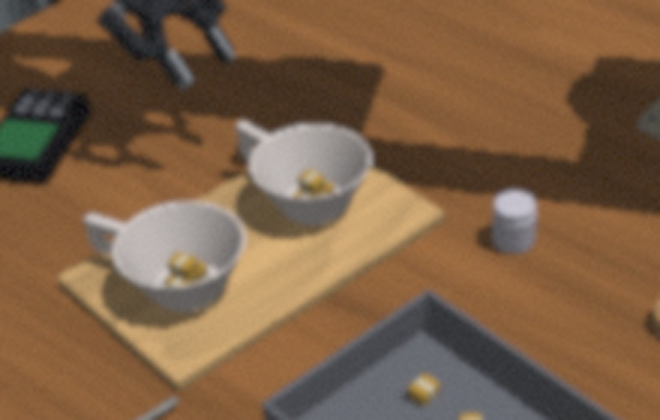

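Emit:
carry_out(
  motion=[
    [0,0,0,-2.5,-0.5,40,50],
    [0,0,0,-2.5,-0.5,75,50],
    [0,0,0,-2.5,-0.5,90,50],
    [0,0,0,-2.5,-0.5,90,50],
    [0,0,0,-2.5,-0.5,90,50],
    [0,0,0,-2.5,-0.5,90,3],
    [0,0,0,-2.5,-0.5,90,3],
    [0,0,0,-2.5,-0.5,90,3],
    [0,0,0,-2.5,-0.5,90,3],
    [0,0,0,-2.5,-0.5,90,3],
  ],
)

```text
time: 18.45
ee_pos: [0.4448, -0.3724, 0.0473]
orientation: [-1.795, -1.735, -0.74]
force: [0.6, -3.2, 4.5]
gripper_width: 0.0113
finger_force: 59.7
```

```bash
cat > go.py <<'E'
from plan2 import *
def wp(ref,cup,al,g,lift=.15,ang=120,off=(0,0),z=.18):
    """rel rows for lift, upright over tray, then tips, given TCP ref at grasp of cup pose"""
    cp,h=cup; p0,R0=ref; tp,tM=tool(cp,rz(h),al,1); d=p0-tp
    f=lambda c,Rm:rel(*tool(c,Rm,al,1),ref=ref)
    B=traypose(g,270,ang,z,off=off); U=np.r_[B[0][:2],z+.02]
    print("TCP err mm",(d*1000).round(1)); print("lift",f(np.array(cp)+[-.0,0,lift],rz(h))); print("U",f(U,rz(g)))
    print("mid",f((np.array(cp)+[0,0,lift])*.5+U*.5,rz((h+g)/2)))
    for a in (10,20,30,40,50,60,70,80,90,100,110,120,130): 
        k=a/ang; print(a,f(U*(1-k)+B[0]*k,tipR(g,270,a)))
E
python3 - <<'E'
from go import *
p,M,s=cur();print(s["time"],s["joint_pos"].round(3)); np.save("ref.npy",np.column_stack([p,M]))
wp((p,M),CUPS[0],45,-105)
E
```

```text
18.45 [-1.032  0.83   1.118  0.41   1.865 -1.016]
TCP err mm [ 0.  -1.7 -0.5]
lift [-0.1, 0.2, 0.0, 107.4, -0.2, -105.5]
U [-9.3, 0.2, 9.2, 316.9, 125.0, 53.4]
mid [-4.7, 0.2, 4.6, 211.8, 62.4, -26.4]
10 [-8.4, -9.8, 10.0, 329.8, 126.6, 50.0]
20 [-7.6, -19.8, 10.8, 343.2, 128.6, 49.0]
30 [-6.6, -29.7, 11.4, 356.6, 131.1, 50.6]
40 [-5.7, -39.7, 12.1, 369.8, 133.9, 54.8]
50 [-4.6, -49.6, 12.7, 382.1, 137.1, 61.4]
60 [-3.6, -59.6, 13.2, 393.2, 140.3, 70.3]
70 [-2.4, -69.5, 13.7, 402.7, 143.7, 81.2]
80 [-1.3, -79.5, 14.1, 410.3, 147.0, 93.9]
90 [-0.0, -89.4, 14.5, 415.8, 150.3, 108.0]
100 [1.3, -99.4, 14.8, 418.9, 153.2, 123.2]
110 [2.6, -109.3, 15.1, 419.4, 155.9, 138.9]
120 [4.1, -119.2, 15.3, 417.4, 158.2, 154.7]
130 [5.6, -129.2, 15.4, 412.9, 160.0, 170.3]
```

Emit:
carry_out(
  motion=[
    [0,0,0,25,0,-25,3],
    [0,0,0,55,0,-55,3],
    [0,0,0,85,0,-85,3],
    [0,0,0,107,0,-105,3],
    [0,0,0,107,0,-105,3],
    [-2,0,2,150,25,-75,3],
    [-5,0,5,195,50,-45,3],
    [-7,0,7,235,75,-10,3],
    [-8,0,8,275,100,25,3],
    [-9,0,9,305,118,45,3],
    [-9,0,9,317,125,53,3],
    [-9,0,9,317,125,53,3],
    [-9,0,9,317,125,53,3],
  ],
)

```text
time: 20.08
ee_pos: [0.5779, -0.1152, 0.2317]
orientation: [-2.01, -1.549, -0.828]
force: [-0.4, -0.5, -2.1]
gripper_width: 0.0109
finger_force: 58.8
```

```bash
cat > tip.py <<'E'
from go import *
def tips(al,g,ref0,cup,angs,ang=120,off=(0,0),z=.18):
    # cup pose in tool as grasped (ref0), now tool at cur
    p,M,s=cur(); print(s["time"],p.round(4),s["joint_pos"].round(2),s["gripper_width"].round(4))
    B=traypose(g,270,ang,z,off=off); U=np.r_[B[0][:2],z+.02]
    for a in angs:
        k=a/ang; print(a,rel(*tool(U*(1-k)+B[0]*k,tipR(g,270,a),al,1)))
E
python3 - <<'E'
from tip import *
tips(45,-105,None,None,(0,20,40,60,70,80,90,100,110,120,128))
E
```

```text
Traceback (most recent call last):
  File "tip.py", line 4, in tips
    p,M,s=cur(); print(s["time"],p.round(4),s["joint_pos"].round(2),s["gripper_width"].round(4))
                                                                    ^^^^^^^^^^^^^^^^^^^^^^^^
AttributeError: 'float' object has no attribute 'round'
```

```bash
sed -i 's/s\["gripper_width"\].round(4)/s["gripper_width"]/' tip.py; python3 - <<'E'
from tip import *
tips(45,-105,None,None,(0,20,40,60,70,80,90,100,110,120,128))
E
```

```text
20.075 [ 0.5779 -0.1152  0.2317] [-0.7   0.28  1.52  0.7   1.71 -0.47] 0.010927200890711617
0 [-0.3, 0.1, 0.1, 1.5, 0.5, -0.0]
20 [-0.3, -19.9, 0.2, 28.0, 0.6, -4.1]
40 [-0.3, -39.9, 0.2, 55.1, 0.7, 2.1]
60 [-0.2, -59.9, 0.3, 79.0, 0.8, 18.2]
70 [-0.2, -69.9, 0.3, 88.8, 0.9, 29.4]
80 [-0.2, -79.9, 0.3, 96.7, 1.0, 42.3]
90 [-0.2, -89.9, 0.4, 102.4, 1.1, 56.7]
100 [-0.1, -99.9, 0.4, 105.7, 1.2, 72.1]
110 [-0.1, -109.9, 0.4, 106.5, 1.3, 88.0]
120 [-0.1, -119.9, 0.4, 104.7, 1.3, 104.0]
128 [-0.0, -127.9, 0.4, 101.3, 1.4, 116.7]
```

Emit:
carry_out(
  motion=[
    [0,-10,0,14,0.5,-2,3],
    [0,-20,0,28,0.5,-4,3],
    [0,-30,0,42,0.5,-1,3],
    [0,-40,0,55,1,2,3],
    [0,-50,0,68,1,9,3],
    [0,-60,0,79,1,18,3],
    [0,-65,0,84,1,24,3],
    [0,-70,0,89,1,29,3],
    [0,-75,0,93,1,36,3],
    [0,-80,0,97,1,42,3],
    [0,-85,0,100,1,49,3],
    [0,-90,0,102,1,57,3],
    [0,-95,0,104,1,64,3],
    [0,-100,0,106,1,72,3],
    [0,-105,0,106,1,80,3],
    [0,-110,0,106.5,1,88,3],
    [0,-115,0,105.5,1,96,3],
    [0,-120,0,104.5,1,104,3],
    [0,-120,0,104.5,1,104,3],
    [0,-120,0,104.5,1,104,3],
  ],
)

```text
time: 22.58
ee_pos: [0.617, 0.0273, 0.2331]
orientation: [1.61, 1.242, -1.237]
force: [0.5, -0.5, -0.8]
gripper_width: 0.0112
finger_force: 59.0
```

```bash
python3 - <<'E'
from h import *
p,M,s=cur();print(s["time"],p.round(4),s["joint_pos"].round(2),s["gripper_width"])
a=snap("scene","s5",(180,110,340,310),3); 
b=snap("top","t5",(200,120,340,260),4)
A=cv2.imread("pics/s5.png");B=cv2.imread("pics/t5.png");h=400
cv2.imwrite("pics/v5.png",np.hstack([cv2.resize(x,(int(x.shape[1]*h/x.shape[0]),h)) for x in(A,B)]))
E
```

```text
22.575 [0.617  0.0273 0.2331] [ 0.42  0.88  0.99 -1.06  2.09  0.54] 0.011222468759850276
```

View pics/v5.png

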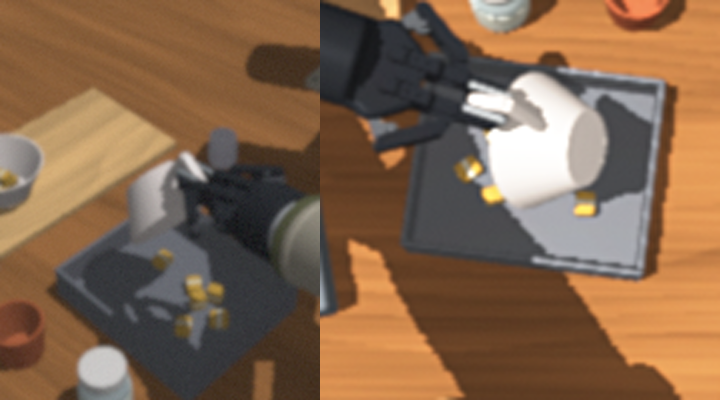

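```bash
python3 - <<'E'
from tip import *
tips(45,-105,None,None,(100,80,60,40,20,0))
E
```

```text
22.675 [0.6173 0.0275 0.2345] [ 0.42  0.88  0.99 -1.06  2.09  0.54] 0.0110998072580631
100 [0.3, 19.9, 0.0, -25.8, -0.6, 16.2]
80 [0.3, 39.9, 0.1, -47.1, -0.7, 38.8]
60 [0.3, 59.9, 0.1, -59.3, -0.9, 66.2]
40 [0.3, 79.9, 0.2, -61.3, -1.0, 94.9]
20 [0.2, 99.9, 0.2, -53.2, -1.2, 121.4]
0 [0.2, 119.9, 0.3, -36.5, -1.3, 142.5]
```

Emit:
carry_out(
  motion=[
    [0,10,0,-13,0,7,3],
    [0,20,0,-26,0,16,3],
    [0,30,0,-37,-0.5,27,3],
    [0,40,0,-47,-0.5,39,3],
    [0,50,0,-54,-1,52,3],
    [0,60,0,-59,-1,66,3],
    [0,70,0,-61,-1,80,3],
    [0,80,0,-61,-1,95,3],
    [0,90,0,-58,-1,108,3],
    [0,100,0,-53,-1,121,3],
    [0,110,0,-46,-1,133,3],
    [0,120,0,-36.5,-1,142.5,3],
    [0,120,0,-36.5,-1,142.5,3],
    [0,120,0,-36.5,-1,142.5,3],
  ],
)

```text
time: 24.42
ee_pos: [0.579, -0.1145, 0.2332]
orientation: [-2.012, -1.554, -0.829]
force: [-0.0, -0.6, -1.9]
gripper_width: 0.0108
finger_force: 58.9
```

```bash
python3 - <<'E'
from tip import *
p,M,s=cur();print(s["time"],p.round(4),s["joint_pos"].round(2),s["gripper_width"],s["force"])
r=np.load("ref.npy");tp,tM=r[:,0],r[:,1:]
for w in (tp+[0,0,.15],tp+[0,0,.03],tp+[0,0,.002],tp+[0,0,-.001]):print(rel(w,tM))
im=read_camera("top");cv2.imwrite("pics/t6_raw.png",im)
H=cv2.cvtColor(im,cv2.COLOR_BGR2HSV); A=im[120:240,220:330]; cv2.imwrite("pics/t6.png",cv2.resize(A,None,fx=4,fy=4,interpolation=2))
E
```

```text
24.425 [ 0.579  -0.1145  0.2332] [-0.7   0.27  1.52  0.7   1.71 -0.47] 0.010786028476621863 [-0.0497532  -0.55132927 -1.88174674]
[9.1, 0.2, -9.0, -226.7, -64.6, -173.9]
[9.1, 0.2, -9.0, -311.1, -64.8, -88.6]
[9.1, 0.2, -9.0, -330.8, -64.8, -68.7]
[9.1, 0.2, -9.0, -332.9, -64.8, -66.5]
```

View pics/t6.png

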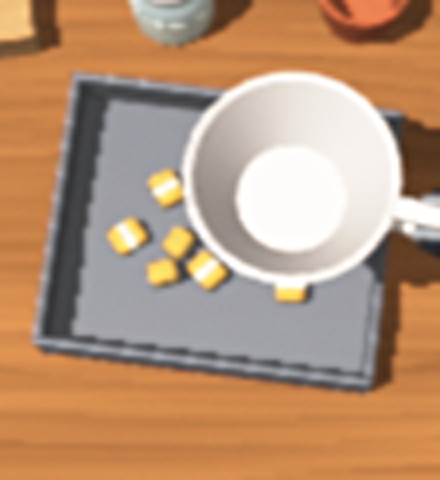

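Emit:
carry_out(
  motion=[
    [2,0,-2,-50,-15,-40,3],
    [4,0,-4,-100,-30,-80,3],
    [6,0,-6,-150,-45,-120,3],
    [8,0,-8,-200,-58,-155,3],
    [9,0,-9,-226,-64.5,-174,3],
    [9,0,-9,-226,-64.5,-174,3],
    [9,0,-9,-255,-64.5,-145,3],
    [9,0,-9,-285,-64.5,-115,3],
    [9,0,-9,-311,-64.5,-89,3],
    [9,0,-9,-322,-64.5,-78,3],
    [9,0,-9,-328,-64.5,-72,3],
    [9,0,-9,-330.5,-64.5,-69,3],
    [9,0,-9,-332,-64.5,-67.5,3],
    [9,0,-9,-332,-64.5,-67.5,3],
  ],
)

```text
time: 26.22
ee_pos: [0.4452, -0.372, 0.047]
orientation: [-1.795, -1.737, -0.741]
force: [1.5, -2.0, 5.0]
gripper_width: 0.011
finger_force: 59.7
```

Emit:
carry_out(
  motion=[
    [0,0,0,0,0,0,20],
    [0,0,0,0,0,0,40],
    [0,0,0,0,0,0,50],
    [0,0,0,0,0,0,50],
    [0,0,0,0,0,-25,50],
    [0,0,0,0,0,-60,50],
    [0,0,0,0,0,-120,50],
    [0,0,0,0,0,-160,50],
    [0,0,0,0,0,-160,50],
  ],
)

```text
time: 27.35
ee_pos: [0.4409, -0.4872, 0.1613]
orientation: [-1.8, -1.739, -0.74]
force: [1.2, 0.6, -0.1]
gripper_width: 0.05
finger_force: 0.0
```

```bash
python3 - <<'E'
from plan2 import *
from cups import cups
im=read_camera("top");cv2.imwrite("pics/t7_raw.png",im);print(*cups(im),sep="\n")
p,M,s=cur();q=s["joint_pos"];print(s["time"],p.round(4))
cp,h=CUPS[1];al=55;tp,tM=tool(cp,rz(h),al,1)
W=[((.52,-.50,.26),tM),(tp-.09*tM[:,2],tM),(tp,tM)]
P,A=p,M
for w,m in W:
    sl=Slerp([0,1],R.from_matrix([A,m]))
    for t in np.linspace(0,1,9)[1:]:
        q2,e=ik(P*(1-t)+np.array(w)*t,sl(t).as_matrix(),q)
        if e>2e-3: print("ERR",t,e)
        q=q2
    print(np.round(w,4),rel(w,m),q.round(2),np.minimum(q-LO,HI-q).min().round(2)); P,A=np.array(w),m
E
```

```text
(array([ 0.6173, -0.3028,  0.073 ]), array([0.117, 0.121]), np.float64(-77.3), np.float64(0.085), 75)
(array([ 0.4474, -0.2914,  0.073 ]), array([0.121, 0.126]), np.float64(-92.0), np.float64(0.086), 69)
27.4 [ 0.441  -0.4854  0.1592]
ERR 1.0 0.019396254561319794
[ 0.52 -0.5   0.26] [9.6, -9.7, -11.5, 62.5, 79.5, -79.9] [-0.95  1.23  0.02  0.35  2.42 -0.97] 0.0
ERR 0.125 0.017296351743826634
ERR 0.25 0.016535955795842657
ERR 0.375 0.017046464428689973
ERR 0.5 0.01875962344084548
ERR 0.625 0.02160795545455739
ERR 0.75 0.02552529110580253
ERR 0.875 0.030447241758090198
ERR 1.0 0.03631168251322716
[ 0.6472 -0.4323  0.1194] [9.6, -9.7, -11.5, 14.7, 204.3, 70.6] [-0.8   1.38  0.02  0.39  2.2  -0.86] 0.0
ERR 0.125 0.02576426892347502
ERR 0.25 0.01542097122981727
ERR 0.375 0.00528418887190732
[ 0.6356 -0.382   0.0457] [9.6, -9.7, -11.5, -1.8, 190.9, 158.1] [-0.77  1.24  0.39  0.35  2.02 -0.92] 0.37
```

```bash
python3 - <<'E'
from plan2 import *
p,M,s=cur();q=s["joint_pos"]
cp,h=CUPS[1];al=55;tp,tM=tool(cp,rz(h),al,1)
W=[((.5,-.42,.17),tM),(tp+[0,0,.10],tM),(tp,tM)]
P,A=p,M
for w,m in W:
    sl=Slerp([0,1],R.from_matrix([A,m]));mm=9
    for t in np.linspace(0,1,9)[1:]:
        q2,e=ik(P*(1-t)+np.array(w)*t,sl(t).as_matrix(),q); mm=min(mm,np.minimum(q2-LO,HI-q2).min())
        if e>2e-3: print("ERR",t,e)
        q=q2
    print(np.round(w,4),rel(w,m),q.round(2),round(mm,2)); P,A=np.array(w),m
E
```

```text
[ 0.5  -0.42  0.17] [9.6, -9.7, -11.5, 55.5, 56.7, 39.8] [-0.91  0.86  0.77  0.28  2.07 -1.08] 0.57
[ 0.6356 -0.382   0.1457] [9.6, -9.7, -11.5, 68.6, 190.9, 87.1] [-0.77  1.18  0.3   0.38  2.15 -0.86] 0.28
[ 0.6356 -0.382   0.0457] [9.6, -9.7, -11.5, -1.8, 190.9, 158.1] [-0.77  1.24  0.39  0.35  2.02 -0.92] 0.3
```

Emit:
carry_out(
  motion=[
    [9.6,-9.7,-11.5,55.5,56.7,40,50],
    [9.6,-9.7,-11.5,55.5,56.7,40,50],
    [9.6,-9.7,-11.5,68.6,191,87,50],
    [9.6,-9.7,-11.5,68.6,191,87,50],
    [9.6,-9.7,-11.5,68.6,191,87,50],
    [9.6,-9.7,-11.5,68.6,191,87,50],
    [9.6,-9.7,-11.5,68.6,191,87,50],
    [9.6,-9.7,-11.5,40,191,116,50],
    [9.6,-9.7,-11.5,15,191,141,50],
    [9.6,-9.7,-11.5,-1.8,191,158,50],
    [9.6,-9.7,-11.5,-1.8,191,158,50],
    [9.6,-9.7,-11.5,-1.8,191,158,50],
    [9.6,-9.7,-11.5,-1.8,191,158,3],
    [9.6,-9.7,-11.5,-1.8,191,158,3],
    [9.6,-9.7,-11.5,-1.8,191,158,3],
    [9.6,-9.7,-11.5,-1.8,191,158,3],
    [9.6,-9.7,-11.5,-1.8,191,158,3],
  ],
)

```text
time: 29.52
ee_pos: [0.6359, -0.3808, 0.0464]
orientation: [-1.627, -2.048, -0.515]
force: [1.5, -3.0, 4.7]
gripper_width: 0.0113
finger_force: 58.8
```

```bash
python3 - <<'E'
from go import *
p,M,s=cur();print(s["time"],s["joint_pos"].round(3)); np.save("ref2.npy",np.column_stack([p,M]))
wp((p,M),CUPS[1],55,-105,lift=.15)
cp,h=CUPS[1];q=s["joint_pos"]
B=traypose(-105,270,120,.18);U=(np.r_[B[0][:2],.2],rz(-105));m1=(np.array(cp)+[-.03,.04,.13],rz(h))
for a,b in (((cp,rz(h)),m1),(m1,U)):
    o=path(q,a,b,55,1,8); print(o is not None and np.minimum(np.array(o)-LO,HI-np.array(o)).min(0).round(2)); q=o[-1]
    print(rel(*tool(*b,55,1)))
E
```

```text
29.525 [-0.765  1.238  0.39   0.356  2.018 -0.921]
TCP err mm [0.3 1.1 0.7]
lift [0.0, -0.1, 0.1, 84.9, -0.4, -122.8]
U [-16.1, -0.1, 23.0, 327.1, 3.4, 4.4]
mid [-8.0, -0.1, 11.5, 204.1, 0.9, -60.5]
10 [-14.0, -9.9, 24.3, 338.7, 6.5, -2.0]
20 [-11.9, -19.7, 25.6, 351.2, 10.7, -6.3]
30 [-9.7, -29.5, 26.7, 364.1, 15.8, -8.1]
40 [-7.4, -39.3, 27.6, 377.1, 21.7, -7.3]
50 [-5.0, -49.0, 28.5, 389.7, 28.1, -4.1]
60 [-2.5, -58.8, 29.2, 401.5, 35.0, 1.7]
70 [0.0, -68.6, 29.8, 412.1, 42.1, 9.8]
80 [2.7, -78.4, 30.3, 421.2, 49.2, 20.0]
90 [5.4, -88.1, 30.6, 428.4, 56.1, 32.1]
100 [8.3, -97.8, 30.8, 433.5, 62.5, 45.8]
110 [11.2, -107.6, 30.8, 436.4, 68.3, 60.6]
120 [14.3, -117.3, 30.6, 436.8, 73.2, 76.2]
130 [17.5, -126.9, 30.3, 434.9, 77.2, 92.1]
[2.19 1.07 0.42 1.7  0.67 1.74]
[0.0, -0.1, 0.1, 110.9, -20.6, -80.2]
[2.21 1.09 0.77 1.74 0.73 1.82]
[-16.1, -0.1, 23.0, 327.1, 3.4, 4.4]
```

Emit:
carry_out(
  motion=[
    [0,0,0,17,0,-25,3],
    [0,0,0,40,0,-55,3],
    [0,0,0,75,-10,-75,3],
    [0,0,0,111,-20,-80,3],
    [-2,0,3,145,-18,-70,3],
    [-5,0,7,185,-13,-54,3],
    [-8,0,11,225,-8,-36,3],
    [-11,0,15,265,-3,-20,3],
    [-14,0,20,300,1,-6,3],
    [-16,0,23,327,3.5,4.5,3],
    [-16,0,23,327,3.5,4.5,3],
    [-16,0,23,327,3.5,4.5,3],
  ],
)

```text
time: 31.02
ee_pos: [0.5777, -0.1168, 0.2294]
orientation: [-2.132, -1.636, -0.67]
force: [-0.1, -0.6, -2.5]
gripper_width: 0.0111
finger_force: 58.9
```

```bash
python3 - <<'E'
from tip import *
tips(55,-105,None,None,(0,20,40,60,80,90,100,110,120))
E
```

```text
31.025 [ 0.5777 -0.1168  0.2294] [-0.63  0.21  1.53  0.57  1.64 -0.4 ] 0.011063898460777398
0 [-0.2, -0.1, -0.0, 0.8, 0.3, -1.0]
20 [-0.2, -20.1, -0.0, 26.4, 0.2, -10.7]
40 [-0.2, -40.1, 0.0, 54.6, 0.2, -10.2]
60 [-0.2, -60.1, 0.1, 81.7, 0.2, 0.7]
80 [-0.2, -80.1, 0.1, 104.3, 0.3, 21.1]
90 [-0.2, -90.1, 0.1, 112.9, 0.3, 34.2]
100 [-0.2, -100.1, 0.1, 119.4, 0.4, 48.7]
110 [-0.2, -110.1, 0.2, 123.4, 0.4, 64.4]
120 [-0.2, -120.1, 0.2, 124.9, 0.5, 80.7]
```

Emit:
carry_out(
  motion=[
    [0,-10,0,13,0,-6,3],
    [0,-20,0,26,0,-11,3],
    [0,-30,0,40,0,-11,3],
    [0,-40,0,54,0,-10,3],
    [0,-50,0,68,0,-5,3],
    [0,-60,0,81,0,1,3],
    [0,-65,0,88,0,5,3],
    [0,-70,0,94,0,10,3],
    [0,-75,0,99,0,15,3],
    [0,-80,0,104,0,21,3],
    [0,-85,0,109,0,27,3],
    [0,-90,0,113,0,34,3],
    [0,-95,0,116,0,41,3],
    [0,-100,0,119,0,49,3],
    [0,-105,0,121,0,56,3],
    [0,-110,0,123.5,0,64,3],
    [0,-115,0,124.5,0,72,3],
    [0,-120,0,125,0,80,3],
    [0,-120,0,125,0,80,3],
    [0,-120,0,125,0,80,3],
  ],
)

```text
time: 33.52
ee_pos: [0.6166, 0.0263, 0.236]
orientation: [1.474, 1.134, -1.349]
force: [-0.3, 0.5, -1.2]
gripper_width: 0.0112
finger_force: 59.2
```

```bash
python3 - <<'E'
from tip import *
tips(55,-105,None,None,(100,80,60,40,20,0))
E
```

```text
33.525 [0.6166 0.0263 0.236 ] [ 0.42  0.98  0.95 -1.19  2.16  0.51] 0.011241674801145128
100 [-0.1, 19.8, 0.2, -24.1, -0.3, 20.5]
80 [-0.1, 39.8, 0.2, -40.6, -0.3, 47.4]
60 [-0.1, 59.8, 0.1, -47.0, -0.3, 77.1]
40 [-0.1, 79.8, 0.1, -42.9, -0.3, 106.0]
20 [-0.2, 99.8, 0.1, -29.3, -0.2, 130.7]
0 [-0.2, 119.8, 0.1, -8.2, -0.2, 148.1]
```

Emit:
carry_out(
  motion=[
    [0,0,0,0,0,0,3],
    [0,0,0,0,0,0,3],
    [0,10,0,-13,0,9,3],
    [0,20,0,-24,0,20.5,3],
    [0,30,0,-33,0,34,3],
    [0,40,0,-40.5,0,47,3],
    [0,50,0,-45,0,62,3],
    [0,60,0,-47,0,77,3],
    [0,70,0,-46,0,92,3],
    [0,80,0,-43,0,106,3],
    [0,90,0,-37,0,119,3],
    [0,100,0,-29,0,131,3],
    [0,110,0,-19,0,141,3],
    [0,120,0,-8,0,148,3],
    [0,120,0,-8,0,148,3],
    [0,120,0,-8,0,148,3],
  ],
)

```text
time: 35.52
ee_pos: [0.578, -0.1167, 0.2318]
orientation: [-2.134, -1.637, -0.67]
force: [-0.0, 0.4, -1.9]
gripper_width: 0.0108
finger_force: 59.0
```

```bash
python3 - <<'E'
from tip import *
from cups import cups
p,M,s=cur();print(s["time"],p.round(4),s["joint_pos"].round(2),s["gripper_width"],s["force"])
r=np.load("ref2.npy");tp,tM=r[:,0],r[:,1:]
for w in (tp+[-.03,.04,.13],tp+[0,0,.06],tp+[0,0,.03],tp+[0,0,.002],tp+[0,0,-.001]):print(rel(w,tM))
im=read_camera("top");cv2.imwrite("pics/t8_raw.png",im);print(cups(im))
A=im[120:270,220:430]; cv2.imwrite("pics/t8.png",cv2.resize(A,None,fx=3.5,fy=3.5,interpolation=2))
E
```

```text
35.525 [ 0.578  -0.1167  0.2318] [-0.63  0.2   1.53  0.56  1.65 -0.39] 0.010794589126856262 [-0.00925274  0.41406749 -1.91538201]
[15.9, 0.1, -23.1, -203.2, 84.9, -74.6]
[15.9, 0.1, -23.1, -268.6, 124.4, -35.0]
[15.9, 0.1, -23.1, -285.8, 124.5, -10.4]
[15.9, 0.1, -23.1, -301.8, 124.5, 12.5]
[15.9, 0.1, -23.1, -303.5, 124.6, 15.0]
[]
```

View pics/t8.png

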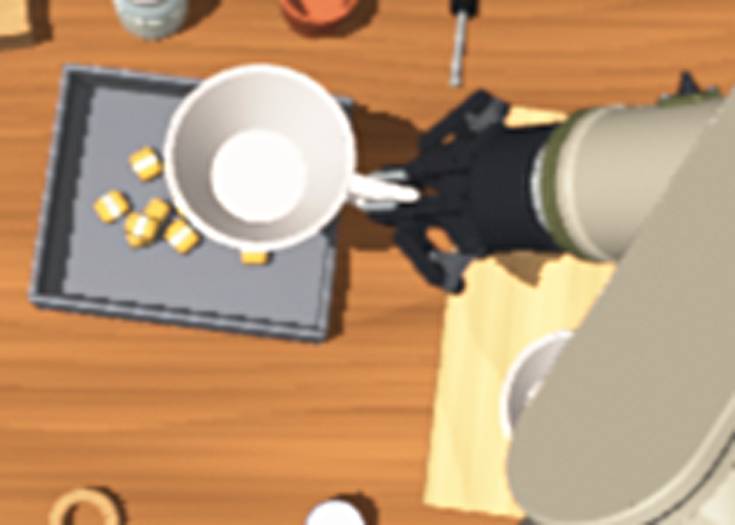

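Emit:
carry_out(
  motion=[
    [4,0,-6,-50,21,-18,3],
    [8,0,-12,-100,42,-37,3],
    [12,0,-17,-150,63,-55,3],
    [16,0,-23,-203,85,-74.5,3],
    [16,0,-23,-203,85,-74.5,3],
    [16,0,-23,-236,105,-55,3],
    [16,0,-23,-268.5,124.5,-35,3],
    [16,0,-23,-268.5,124.5,-35,3],
    [16,0,-23,-277,124.5,-22,3],
    [16,0,-23,-286,124.5,-10,3],
    [16,0,-23,-294,124.5,1,3],
    [16,0,-23,-299,124.5,8.5,3],
    [16,0,-23,-301.5,124.5,12,3],
    [16,0,-23,-302.5,124.5,13.5,3],
    [16,0,-23,-302.5,124.5,13.5,3],
  ],
)

```text
time: 37.45
ee_pos: [0.6358, -0.3801, 0.0464]
orientation: [-1.626, -2.047, -0.515]
force: [-1.4, 0.6, 2.4]
gripper_width: 0.011
finger_force: 59.3
```

Emit:
carry_out(
  motion=[
    [0,0,0,0,0,0,20],
    [0,0,0,0,0,0,40],
    [0,0,0,0,0,0,50],
    [0,0,0,0,0,0,50],
    [0,0,0,14,0,-20,50],
    [0,0,0,40,0,-57,50],
    [0,0,0,70,0,-100,50],
    [0,0,0,70,-60,-110,50],
    [0,0,0,70,-120,-140,50],
    [0,0,0,70,-180,-170,50],
    [0,0,0,70,-240,-200,50],
    [0,0,0,70,-240,-200,50],
    [0,0,0,70,-240,-200,50],
  ],
)

```text
time: 39.08
ee_pos: [0.4148, -0.4915, 0.2516]
orientation: [-1.63, -2.048, -0.514]
force: [-0.0, -0.1, -0.1]
gripper_width: 0.0501
finger_force: 0.0
```

```bash
python3 - <<'E'
from h import *
from cups import cups
p,M,s=cur();print(s["time"],p.round(4),s["joint_pos"].round(2),s["force"])
im=read_camera("top");cv2.imwrite("pics/t9_raw.png",im);print(*cups(im),sep="\n")
cv2.imwrite("pics/t9.png",cv2.resize(im[100:290,140:440],None,fx=2.6,fy=2.6,interpolation=2))
snap("scene","s9",(100,100,420,330),2.4)
E
```

```text
39.075 [ 0.4148 -0.4915  0.2516] [-1.05  0.85  0.64  0.22  2.24 -1.19] [-0.03718717 -0.09253746 -0.06968633]
(array([ 0.617 , -0.3024,  0.073 ]), array([0.116, 0.121]), np.float64(-77.7), np.float64(0.086), 73)
(array([ 0.4478, -0.2911,  0.073 ]), array([0.121, 0.125]), np.float64(-92.3), np.float64(0.086), 69)
```

View pics/t9.png

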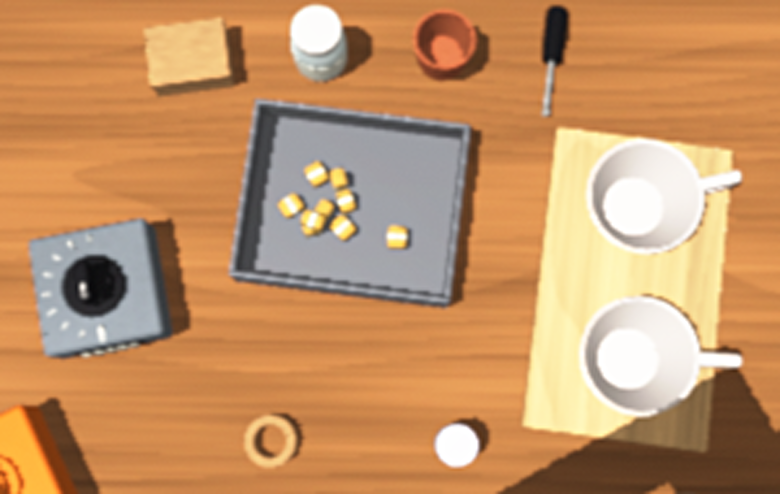

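View pics/s9.png

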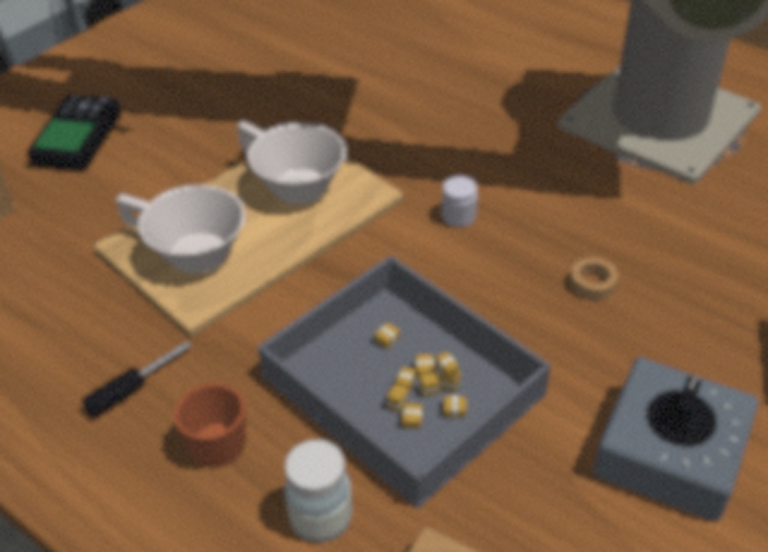

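```bash
python3 - <<'E'
from h import *
im=cv2.imread("pics/t9_raw.png")[...,1].astype(int)
print(im[198:222,164:186])
ax=[proj("top",(.5172,.2825,z)) for z in(.057,.087)];print(ax)
# broad mark heading from axis on counter top
m=im[222:236,172:186];print(m)
E
```

```text
[[170 169 170 172 174 171 165 153 126  96  81  75  74  74  75  77  94 138
  165 173 175 175]
 [174 170 174 174 164 142 115  87  58  39  32  30  29  30  30  29  37  69
  113 145 160 172]
 [171 172 175 164 129  81  49  33  23  23  31  33  33  32  32  29  20  21
   45  69 101 151]
 [171 174 164 130  79  40  29  29  24  19  21  26  24  21  20  18  16  16
   25  31  61 125]
 [173 164 131  81  41  29  34  33  28  17  15  16  15  13  15  15  14  17
   28  33  39  63]
 [166 130  80  44  31  33  36  36  30  19  11  14  14  14  15  16  16  19
   30  37  33  28]
 [146  94  48  35  33  35  38  36  31  22  13  12  13  16  16  15  16  18
   30  36  37  33]
 [131  72  38  36  32  36  37  38  34  23  13  12  14  15  16  15  17  17
   21  29  35  32]
 [118  60  38  36  33  35  37  36  33  24  15  12  13  14  15  16  18  20
   17  21  31  35]
 [ 94  48  37  38  35  34  36  43  38  25  14  12  14  15  17  15  20  29
   24  18  30  38]
 [ 77  41  36  40  39  34  59 110  90  40  15  10  14  15  14  15  21  28
   24  20  32  39]
 [ 72  41  37  40  39  33 108 208 175  74  13  11  12  14  16  17  17  19
   
[... 1334 characters left out ...]
4 184 184 182 183 186 174 175 179 179 180 181 179]
 [182 182 181 180 179 196 215 184 165 177 182 181 181 179]
 [187 181 179 179 181 220 251 234 185 179 182 182 181 181]
 [206 185 179 179 182 223 255 247 207 181 181 181 181 181]
 [210 185 180 180 179 211 252 250 220 183 178 180 181 180]
 [186 182 183 182 180 201 244 247 220 186 179 181 180 179]
 [181 183 185 183 182 194 235 244 220 184 176 173 168 164]
 [185 184 183 183 182 184 205 213 188 160 148 143 135 127]
 [179 176 171 166 160 152 151 147 132 114  98  83  78  94]
 [150 143 137 128 115  99  82  68  71  94 110  91  92 134]
 [ 99  83  71  74  96 114 106  90  94 137 173 144 125 134]
 [116 120  94  89 135 178 174 150 124 123 130 114 105 119]]
```

```bash
python3 -c "
from workcell import finish_job; print(finish_job())"
```

```text
the job is handed in; nothing more can be done
None
```

I handed the job in. In the last pictures every sweet I could see was in the tray, with none left in the cups or on the table, and both empty cups stood upright on the board. The bystanders looked unmoved. The reset knob was turned until it pushed back hard (about 3 N m), and its white line matches the zero mark to within a few degrees. `finish_job` returned no verdict.

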